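# Put the flattened sheet blanks away in the stock case

### The job

Take the black steel weight off the sheet-metal blanks on the flattening slab and set it down flat on the bench top, clear of the slab. Then put every blank away in the open wooden case, lying flat, one at a time and the largest first so that no small one is buried: they are too thin to pick up where they lie, so slide each in turn over the slab's near edge (the long edge facing the robot) until about a third of it overhangs, and take it by the sides of that end. When the last blank is in, gently lower the case's lid until it is fully shut; do not disturb the two jars and the green bur stand nearby.

Things in the scene. Friction and masses are not known exactly. Their poses are not given: they have to be found in the camera images.
- slab: Fixed flattening slab: ground steel top on a black body with a wire lug at either short end (7 mm thick, reaching 17 mm out, 20 mm high). 180 mm deep (its x) by 270 mm wide (its y) by 36 mm high, on the bench top (z = 0). Origin: centre of its underside; z up. Its near long edge, over which the blanks are slid, is at own x = -90 mm and looks toward the robot, turned by up to about 12 degrees.
- blank_large: Loose copper sheet blank, always present: 106 mm long (its x) by 66 mm wide (its y), 2 mm thick, 120 g. Origin: centre of its underside; z up. It starts flat on the slab (underside at z = 36 mm), its length within about 5 degrees of the slab's x, under the weight. It slides easily on the slab (friction about 0.35; fingertips hold it with about 0.6), so shut fingertips pressed on its top with some 5 to 15 N drag it along, and it turns little.
- blank_medium: Loose brass sheet blank, 100 x 56 x 2 mm (x, y, z), 95 g; otherwise like blank_large, with nothing on it. Some starts have no such blank.
- blank_small: Loose silvery sheet blank, 94 x 46 x 2 mm (x, y, z), 60 g; otherwise like blank_large, with nothing on it. Some starts have no such blank; at least one of blank_medium and blank_small is there.
- weight: Loose black steel block, 44 mm (its x) by 66 mm (its y) by 22 mm high, 0.42 kg. Origin: centre of its underside; z up. It starts flat on top of blank_large, roughly centred, its 66 mm side roughly along the blank's length. The bench top is free for about 80 mm to the left (+y) of the slab's lug.
- case: Open wooden case with blue felt, 1.5 kg with its lid, standing loose on the bench top: outside 160 mm deep (its x) by 150 mm wide (its y) by 38 mm high; walls 6 mm, so 148 x 138 mm inside; felt floor 8 mm above the bench top. Origin: centre of its underside; z up; front (own -x) toward the robot, turned by up to about 12 degrees; the lid is hinged along its far top edge (own x = +80 mm, height 38.5 mm).
- lid (a joint): Angle of the case's lid in rad: 0 shut, grows as it opens; starts at 1.5 to 1.75 (standing up, its free edge about 200 mm above the bench), stops at 1.9. Stiff friction hinge: it stays where it is left and takes about 2 to 4 N at the free edge to move. Lid: 160 mm from hinge to free edge, 150 mm wide, 8 mm thick.
- lid_hinge (a point): Middle of the lid's hinge axis, which runs along the case's y.
- lid_edge (a point): Middle of the lid's free edge, on its outer face (its upper face when shut; then 46.5 mm above the bench). A flat brass lift tab sticks out 12 mm beyond the edge here.
- enamel_jar: Bystander: small jar with white cap, 42 mm across, 58 mm high, loose. Origin: centre of its underside.
- sample_jar: Bystander: small jar with white cap, 46 mm across, 58 mm high, loose. Origin: centre of its underside.
- bur_stand: Bystander: green stand with three cutters, 46 x 30 mm, 58 mm high, loose. Origin: centre of its underside.
Not all that is in view belongs to the job. Of the things shaped like the weight, the black one is meant.

How it is judged:
By the outcome, as a careful person would: the job done as asked, in the order asked, and still so for the second after the job is handed in, with the robot touching nothing.
Of blank_medium, blank_small only 1 to 2 are there at a start; the rules pass over those that are not, and their reading is None.
At some moment in a run one of weight, case may be knocked a few centimetres aside while the robot is not near it.
It also fails if it takes over 210 s, if anything falls off the work surface, if the arm or the gripper's body presses on something with over 40 N, if the wrist force passes 120 N, or if a joint passes its speed limit or range.

### The arm

A 6-joint arm with a two-finger parallel gripper is mounted at the origin on a cart in front of the work surface, level with it; the furniture and walls round the work are solid. World frame = base frame: x ahead of the robot, y to its left, z up, the work surface at z = 0. Lengths are in m, angles in rad, forces in N, time in s.
With the tool pointing down it reaches from about 0.25 to 0.725 m from the base axis. Payload 4 kg.
Tool frame: the origin (TCP) lies on the front face of the gripper's body, between the roots of the fingers; the fingertips stand 73 mm ahead of it and the grasp point (between the pads) lies 54 mm ahead of it; z points along the fingers, y is the direction in which the jaws open and shut (so a half turn about z gives the same grasp; the last joint's range is limited). The gripper opens to 85 mm and grips with 20 to 120 N. Pads are 22 mm wide; open, the fingers measure 114 mm over their backs; the gripper's body (76 mm by 85 mm) begins 54 mm behind the grasp point. The pads swing forward as they close: fully open they stand 13 mm farther back than shut.
Start: joints at [-1.138, 0.241, 0.005, 1.335, 0, 1.571], TCP at [0.21, -0.454, 0.304] pointing down, gripper open.
Joint ranges: [-2.72, 2.72], [-1.05, 1.87], [-1.09, 1.28], [-1.99, 2.15], [-1.42, 1.44], [-3.14, 3.14]. Speed limits (rad/s): [2.79, 2.79, 3.14, 3.14, 3.14, 3.14].

### API

Orientations are given as a unit quaternion [x, y, z, w].
In Python, from workcell import status, snapshot, r gives the robot as it stands.
- The arm moves only by the tool send_rows, never from a script. Its argument "targets" is one flat list of numbers, 7 for each row, row after row: the shift along the tool's x, y, z scaled (see below), then the turn, a rotation vector about the tool's x, y, z scaled (see below), then the finger opening in mm, from 0 to 85.4. A call has 1 to 8 rows; each row shifts and turns the commanded pose from where the row before left it, along the tool's axes as they then stand; what a row does not reach is not made up. The controller multiplies each number of a shift by 400 mm and each number of a turn by 90 degrees. A row lasts 1/12 s, in which the tool goes at most 41.7 mm and 7.16 degrees, less where a joint would pass 70% of its speed; a pose out of reach is approached as far as the arm can. A call with a number of a shift or a turn outside -1 to 1 is refused whole. A call with a gripper value outside its range is refused whole. The fingers move at their own pace and stop on an object; the grip force is fixed at half the most. Time passes only in rows, so rows that do not move let the fingers close. It gives the time, the measured TCP pose, the force and the opening at its end, in the units of the state.
- status.get_state(): the state, without advancing time (a new reading comes with each control period).
- snapshot(name): name is "scene" or "top" or "wrist"; returns a dict with "image" (480x640x3 uint8, red, green, blue), "range_z" (480x640 float32, m along the optical axis (not along the pixel's ray), 0 where there is no reading), "fovy" (degrees; the focal length in pixels is half the picture's height over the tangent of half this angle, whatever the lens; pixels are square), "cx", "cy" (the principal point, pixels), "T" (4x4, takes a point from camera to world coordinates). Camera axes: x right, y down, z forward; pixel columns grow to the right and rows downward; lengths in m; the calibration is good to about 2 mm. A picture is of the moment at which its call begins.
- r.finish_job(): hands the job in, once; it reports no verdict.
The state is a dict: "time_s": time; "joint_positions": joint angles; "dq": joint speeds; "joint_efforts": joint torques, N m; "eef_pos": TCP position; "ee_rot": TCP orientation; "force": force on the tool from outside, world axes, zero at the start; "wrist_torque": the same for the moment, N m; "finger_gap": finger opening in m.
Only numpy, scipy, OpenCV 4.12 (cv2) and the standard library are available. Lean on these libraries where they do the work, as an engineer would, in place of code of your own. Each camera call takes 0.05 s, during which the arm holds its last target. There are 200 camera calls.

## Working session

There is one attempt and no reset: what is moved stays moved. The work goes in short steps, Python scripts to look and compute and a tool call to move; the robot and the scene stay as the last step left them, time stands still between calls to the robot, and variables do not carry over. Pictures are saved under pics/ and viewed, about 12 in all and at most 16, crops included, and the job is handed in when it is done.

Besides the shell and the picture viewer there is one more tool, called after "Emit:" by a JSON object that holds its "fn" and its "kwargs", one argument or row to a line. send_rows: Moves the arm, as the interface text tells. Its arguments: {"type":"object","properties":{"targets":{"type":"array"}},"required":["targets"]}

```bash
ls; mkdir -p pics
cat > h.py <<'E'
import numpy as np, cv2
from scipy.spatial.transform import Rotation as R
from workcell import status, snapshot, r
def snap(n,f):
    s=snapshot(n); np.savez('last_'+n+'.npz',**s); cv2.imwrite('pics/'+f,s['image'][:,:,::-1]); return s
def load(n): return dict(np.load('last_'+n+'.npz'))
def cam(s):
    f=240/np.tan(np.radians(float(s['fovy']))/2); return f,float(s['cx']),float(s['cy']),s['T']
def at_z(s,u,v,z):
    f,cx,cy,T=cam(s); d=T[:3,:3]@np.array([(u-cx)/f,(v-cy)/f,1]); o=T[:3,3]; return o+d*(z-o[2])/d[2]
def at_r(s,u,v):
    f,cx,cy,T=cam(s); d=float(s['range_z'][int(v),int(u)]); return T[:3,:3]@np.array([(u-cx)/f*d,(v-cy)/f*d,d])+T[:3,3]
def proj(s,p):
    f,cx,cy,T=cam(s); q=T[:3,:3].T@(np.array(p)-T[:3,3]); return q[:2]/q[2]*f+[cx,cy]
E
python3 - <<'E'
from h import *
s=status.get_state(); print(s)
for n in('top','scene'):
    a=snap(n,n+'0.png'); print(n,a['fovy'],a['cx'],a['cy'],a['T'].round(3).tolist())
E
```

```text
pics
{'time_s': 0.0, 'joint_positions': array([-1.13800697e+00,  2.41427931e-01,  3.69416326e-03,  1.33518494e+00,
       -7.05776768e-06,  1.57080371e+00]), 'dq': array([ 4.89602521e-04, -9.83555900e-05, -9.43657948e-04,  4.81856804e-04,
        2.02027175e-04,  4.55324269e-04]), 'joint_efforts': array([ 1.42580244e-03, -3.72320223e+01,  2.52407008e+01,  1.72856235e-02,
        1.71381653e-04,  3.21037639e-06]), 'eef_pos': array([ 0.20949652, -0.45345817,  0.30299385]), 'ee_rot': array([ 9.76678135e-01,  2.14706066e-01, -2.31298807e-04, -1.03568463e-03]), 'force': array([-0.44499539, -0.62398298, -0.42507425]), 'wrist_torque': array([-0.05534499, -0.01854077, -0.02805908]), 'finger_gap': 0.0852913024114047}
top 52.68026007783882 320.55433131528196 235.53834407768454 [[-0.004, -0.984, 0.179, 0.328], [-1.0, 0.005, 0.006, -0.026], [-0.007, -0.179, -0.984, 1.211], [0.0, 0.0, 0.0, 1.0]]
scene 49.81003756490332 321.4991872493067 239.29615467980182 [[0.523, -0.456, 0.72, -0.399], [-0.852, -0.293, 0.433, -0.585], [0.013, -0.841, -0.541, 0.748], [0.0, 0.0, 0.0, 1.0]]
```

View pics/top0.png

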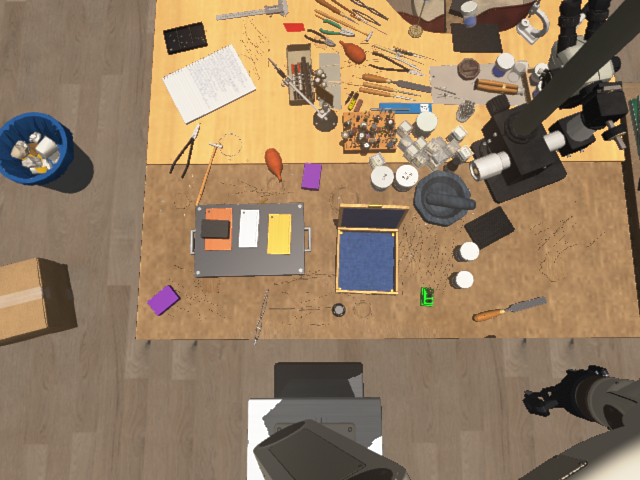

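View pics/scene0.png

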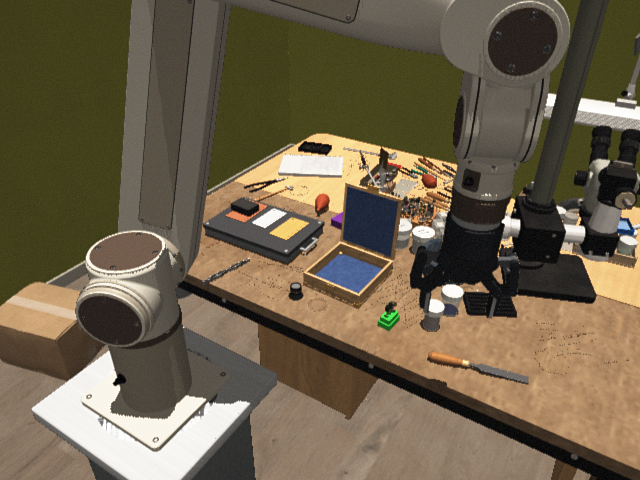

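The top view shows the slab at about (195-304, 204-277), with the weight on the copper blank at (216,230), silver at (248,228) and brass at (279,234). The case is at (368,262) with its lid up at (373,217). The jars are at (469,252) and (463,280), and the bur stand at (427,297).

Run:
```python
from h import *
s=load('top'); im=s['image'][195:305,150:420,::-1]
cv2.imwrite('pics/c1.png',cv2.resize(im[:,30:150],None,fx=5,fy=5,interpolation=cv2.INTER_CUBIC))
cv2.imwrite('pics/c2.png',cv2.resize(im[:,175:265],None,fx=5,fy=5,interpolation=cv2.INTER_CUBIC))
```

```text
(no output)
```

View pics/c1.png

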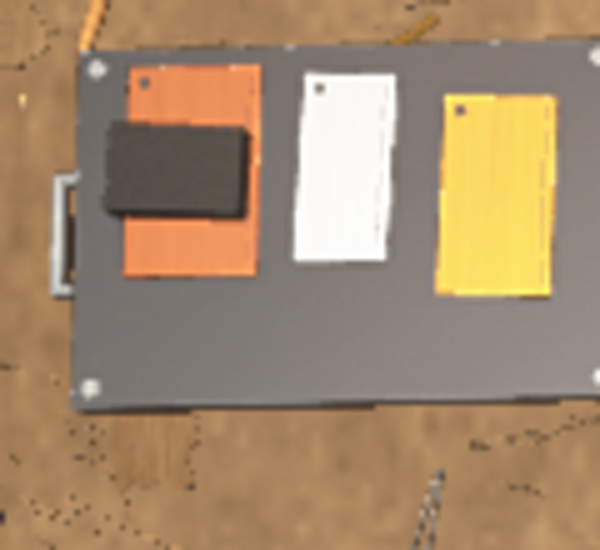

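View pics/c2.png

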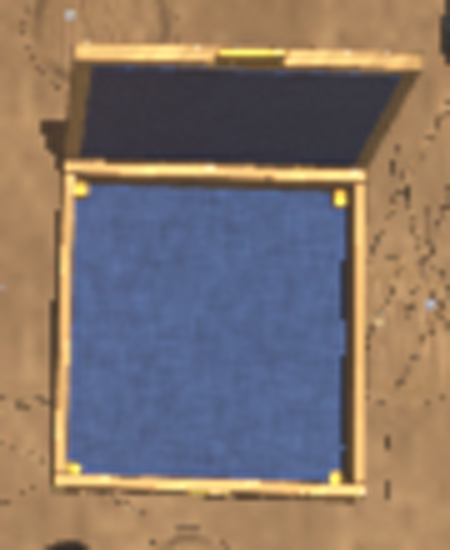

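The crops show clean corners for the slab, the three blanks, the weight and the case. The weight's 66 mm side lies along world y, across the blank, so I'll go by the picture rather than the text. Next I'll compute the poses.

Run:
```python
from h import *
s=load('top')
def c1(p): return (180+p[0]/5-.4,195+p[1]/5-.4)
def c2(p): return (325+p[0]/5-.4,195+p[1]/5-.4)
def rep(n,pts,z,c):
    w=np.array([at_z(s,*c(p),z)[:2] for p in pts]); m=w.mean(0)
    rng=[at_r(s,*c(np.array(p)*.8+np.mean(pts,0)*.2))[2].round(3) for p in pts]
    e=np.linalg.norm(np.roll(w,-1,0)-w,axis=1)
    d=(w[0]+w[1]-w[2]-w[3]); print(n,'c',m.round(4),'edges',e.round(3),'yaw_x',np.degrees(np.arctan2(d[1],d[0])).round(1),'z',rng)
rep('large',[(129,65),(261,65),(257,275),(124,275)],.038,c1)
rep('small',[(305,73),(396,73),(386,262),(294,261)],.038,c1)
rep('med',[(443,94),(556,96),(550,296),(436,294)],.038,c1)
rep('weight',[(110,122),(248,128),(245,216),(105,213)],.060,c1)
rep('case',[(66,162),(365,172),(365,493),(56,488)],.038,c2)
for p in [(80,48),(72,408),(597,397),(600,40)]: print('slab',at_z(s,*c1(p),.036).round(4))
print('lug',at_z(s,*c1((52,235)),.02).round(4))
for p in [(78,48),(420,60),(250,55)]: print('lid',at_r(s,*c2(p)).round(4))
for n,p in dict(jar1=(469,252),jar2=(463,280),bur=(427,297),tiny=(338,310),mortar=(443,198),purp=(312,177)).items(): print(n,at_r(s,*p).round(3))
```

```text
large c [0.5606 0.234 ] edges [0.066 0.106 0.065 0.106] yaw_x 0.7 z [np.float64(0.037), np.float64(0.037), np.float64(0.04), np.float64(0.034)]
small c [0.5614 0.1586] edges [0.045 0.095 0.045 0.095] yaw_x -1.9 z [np.float64(0.039), np.float64(0.039), np.float64(0.037), np.float64(0.04)]
med c [0.5471 0.0838] edges [0.056 0.1   0.056 0.1  ] yaw_x -1.2 z [np.float64(0.039), np.float64(0.037), np.float64(0.038), np.float64(0.037)]
weight c [0.556  0.2368] edges [0.067 0.043 0.068 0.045] yaw_x -0.5 z [np.float64(0.062), np.float64(0.056), np.float64(0.06), np.float64(0.06)]
case c [ 0.4802 -0.1322] edges [0.147 0.157 0.149 0.16 ] yaw_x -2.1 z [np.float64(0.008), np.float64(0.011), np.float64(0.008), np.float64(0.008)]
slab [0.623  0.2929 0.036 ]
slab [0.4429 0.2893 0.036 ]
slab [0.447  0.0339 0.036 ]
slab [0.6255 0.0331 0.036 ]
lug [0.531  0.3072 0.02  ]
lid [ 0.5809 -0.0624  0.1962]
lid [ 0.574  -0.2087  0.1994]
lid [ 0.5738 -0.1348  0.2107]
jar1 [ 0.495 -0.374  0.059]
jar2 [ 0.429 -0.357  0.055]
bur [ 0.39  -0.276  0.029]
tiny [ 0.36 -0.06  0.03]
mortar [ 0.628 -0.318  0.064]
purp [0.696 0.002 0.023]
```

Emit:
{"fn": "send_rows", "kwargs": {
  "targets": [0, 0, 0, 0, 0, -0.0724, 85, 0, 0, 0, 0, 0, -0.0724, 85, 0, 0, 0, 0, 0, -0.0724, 85, 0, 0, 0, 0, 0, -0.0724, 85, 0, 0, 0, 0, 0, -0.0724, 85, 0, 0, 0, 0, 0, -0.0724, 85, 0, 0, 0, 0, 0, -0.0724, 85, 0, 0, 0, 0, 0, -0.0724, 85]
}}

```text
time_s: 0.77
eef_pos: [0.2096, -0.4536, 0.3034]
ee_rot: [0.781, 0.624, 0.0, -0.001]
force: [0.3, 0.4, 0.0]
finger_gap: 0.0849
```

Emit:
{"fn": "send_rows", "kwargs": {
  "targets": [0, 0, 0, 0, 0, -0.0724, 85, 0, 0, 0, 0, 0, -0.0724, 85, 0.086, 0.043, 0.01, 0, 0, 0, 85, 0.086, 0.043, 0.01, 0, 0, 0, 85, 0.086, 0.043, 0.01, 0, 0, 0, 85, 0.086, 0.043, 0.01, 0, 0, 0, 85, 0.086, 0.043, 0.01, 0, 0, 0, 85, 0.086, 0.043, 0.01, 0, 0, 0, 85]
}}

```text
time_s: 1.43
eef_pos: [0.3131, -0.2458, 0.2794]
ee_rot: [0.708, 0.707, 0.0, -0.0]
force: [0.8, 0.0, -0.2]
finger_gap: 0.0848
```

Emit:
{"fn": "send_rows", "kwargs": {
  "targets": [0.086, 0.043, 0.01, 0, 0, 0, 85, 0.086, 0.043, 0.01, 0, 0, 0, 85, 0.086, 0.043, 0.01, 0, 0, 0, 85, 0.086, 0.043, 0.01, 0, 0, 0, 85, 0.086, 0.043, 0.01, 0, 0, 0, 85, 0.086, 0.043, 0.01, 0, 0, 0, 85, 0.086, 0.043, 0.01, 0, 0, 0, 85, 0.086, 0.043, 0.01, 0, 0, 0, 85]
}}

```text
time_s: 2.1
eef_pos: [0.451, 0.0295, 0.2475]
ee_rot: [0.707, 0.707, -0.0, -0.0]
force: [0.9, -0.8, -0.1]
finger_gap: 0.0849
```

Emit:
{"fn": "send_rows", "kwargs": {
  "targets": [0.0865, 0.0437, 0.02, 0, 0, 0, 85, 0.0865, 0.0437, 0.02, 0, 0, 0, 85, 0.0865, 0.0437, 0.02, 0, 0, 0, 85, 0.0865, 0.0437, 0.02, 0, 0, 0, 85, 0.0865, 0.0437, 0.02, 0, 0, 0, 85, 0.0865, 0.0437, 0.02, 0, 0, 0, 85, 0, 0, 0, 0, 0, 0, 85, 0, 0, 0, 0, 0, 0, 85]
}}

```text
time_s: 2.77
eef_pos: [0.5554, 0.2366, 0.1974]
ee_rot: [0.706, 0.708, -0.002, -0.001]
force: [-0.3, -0.1, -0.3]
finger_gap: 0.0857
```

Run:
```python
from h import *
s=snap('wrist','w1.png'); print(s['T'].round(3).tolist(),s['fovy'])
print(status.get_state()['joint_positions'].round(3))
```

```text
[[1.0, 0.005, -0.003, 0.555], [0.003, -0.952, -0.306, 0.314], [-0.004, 0.306, -0.952, 0.267], [0.0, 0.0, 0.0, 1.0]] 67.58201637951615
[ 0.401  0.506  0.116  1.184 -0.     1.971]
```

View pics/w1.png

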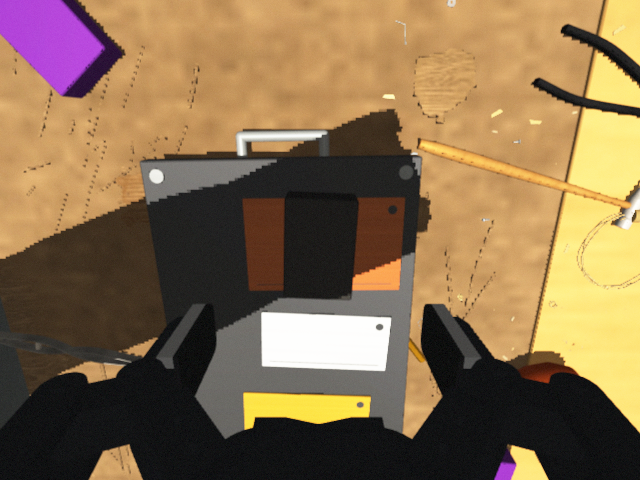

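The wrist view shows the weight centred under the gripper at (285-357, 192-298). The bench to the left of the lug is clear. Descending to grip.

Emit:
{"fn": "send_rows", "kwargs": {
  "targets": [0, 0, 0.052, 0, 0, 0, 85, 0, 0, 0.052, 0, 0, 0, 85, 0, 0, 0.052, 0, 0, 0, 85, 0, 0, 0.052, 0, 0, 0, 85, 0, 0, 0, 0, 0, 0, 30, 0, 0, 0, 0, 0, 0, 30, 0, 0, 0, 0, 0, 0, 30, 0, 0, 0, 0, 0, 0, 30]
}}

```text
time_s: 3.48
eef_pos: [0.5571, 0.2349, 0.1195]
ee_rot: [0.708, 0.706, 0.002, 0.001]
force: [3.2, 1.2, -3.1]
finger_gap: 0.0422
```

Emit:
{"fn": "send_rows", "kwargs": {
  "targets": [0, 0, 0, 0, 0, 0, 30, 0, 0, 0, 0, 0, 0, 30, 0, 0, 0, 0, 0, 0, 30, 0, 0, 0, 0, 0, 0, 30, 0, 0, 0, 0, 0, 0, 30, 0, 0, 0, 0, 0, 0, 30]
}}

```text
time_s: 3.98
eef_pos: [0.5572, 0.2351, 0.1193]
ee_rot: [0.708, 0.707, 0.002, 0.001]
force: [0.3, -1.4, 6.0]
finger_gap: 0.0424
```

Emit:
{"fn": "send_rows", "kwargs": {
  "targets": [0, 0, -0.03, 0, 0, 0, 30, 0, 0, -0.06, 0, 0, 0, 30, 0, 0, -0.06, 0, 0, 0, 30, 0, 0, -0.06, 0, 0, 0, 30, 0, 0, 0, 0, 0, 0, 30, 0, 0, 0, 0, 0, 0, 30]
}}

```text
time_s: 4.48
eef_pos: [0.5567, 0.2354, 0.2022]
ee_rot: [0.707, 0.707, 0.002, 0.001]
force: [-0.1, 0.4, -4.4]
finger_gap: 0.0422
```

Run:
```python
from h import *
s=status.get_state(); print(s['eef_pos'],s['force'],s['finger_gap'],s['ee_rot'])
a=snap('top','t2.png')
```

```text
[0.55668046 0.23542347 0.20216253] [-0.09591906  0.37935674 -4.40472026] 0.042182971661568834 [7.07342953e-01 7.06868079e-01 1.72901453e-03 6.90638481e-04]
```

Emit:
{"fn": "send_rows", "kwargs": {
  "targets": [0.0704, -0.0356, 0, 0, 0, 0, 30, 0.0704, -0.0356, 0, 0, 0, 0, 30, 0.0704, -0.0356, 0, 0, 0, 0, 30, 0.0704, -0.0356, 0, 0, 0, 0, 30, 0, 0, 0.07, 0, 0, 0, 30, 0, 0, 0.07, 0, 0, 0, 30, 0, 0, 0.07, 0, 0, 0, 30, 0, 0, 0.07, 0, 0, 0, 30]
}}

```text
time_s: 5.2
eef_pos: [0.4971, 0.3471, 0.0851]
ee_rot: [0.707, 0.707, -0.002, -0.0]
force: [0.4, 0.2, -4.5]
finger_gap: 0.0421
```

Emit:
{"fn": "send_rows", "kwargs": {
  "targets": [0, 0, 0, 0, 0, 0, 30, 0, 0, 0.005, 0, 0, 0, 30, 0, 0, 0.005, 0, 0, 0, 30, 0, 0, 0, 0, 0, 0, 30]
}}

```text
time_s: 5.53
eef_pos: [0.4991, 0.3477, 0.085]
ee_rot: [0.707, 0.707, -0.0, -0.0]
force: [0.2, -0.7, -3.6]
finger_gap: 0.0424
```

Emit:
{"fn": "send_rows", "kwargs": {
  "targets": [0, 0, 0.006, 0, 0, 0, 30, 0, 0, 0, 0, 0, 0, 30]
}}

```text
time_s: 5.7
eef_pos: [0.4993, 0.3479, 0.0831]
ee_rot: [0.707, 0.707, 0.001, 0.0]
force: [0.3, -0.2, -4.0]
finger_gap: 0.0423
```

Emit:
{"fn": "send_rows", "kwargs": {
  "targets": [0, 0, 0.005, 0, 0, 0, 30, 0, 0, 0, 0, 0, 0, 30]
}}

```text
time_s: 5.87
eef_pos: [0.4991, 0.3477, 0.0805]
ee_rot: [0.707, 0.707, 0.0, 0.0]
force: [-1.3, -0.2, -4.5]
finger_gap: 0.0425
```

Run:
```python
from h import *
s=status.get_state(); print(s['eef_pos'],s['force'],s['finger_gap'],s['wrist_torque'])
```

```text
[0.49908659 0.3477154  0.08054872] [-1.29210293 -0.17701285 -4.47351096] 0.04247273070041789 [-0.01249838 -0.00492647 -0.05593505]
```

Emit:
{"fn": "send_rows", "kwargs": {
  "targets": [0, 0, 0.004, 0, 0, 0, 30, 0, 0, 0, 0, 0, 0, 30]
}}

```text
time_s: 6.03
eef_pos: [0.4991, 0.3478, 0.0802]
ee_rot: [0.707, 0.707, 0.0, 0.0]
force: [-1.8, -1.1, 2.6]
finger_gap: 0.0419
```

Emit:
{"fn": "send_rows", "kwargs": {
  "targets": [0, 0, 0.004, 0, 0, 0, 30, 0, 0, 0, 0, 0, 0, 30]
}}

```text
time_s: 6.2
eef_pos: [0.4991, 0.3479, 0.08]
ee_rot: [0.707, 0.707, 0.001, 0.0]
force: [-4.5, -2.5, 12.8]
finger_gap: 0.0425
```

Emit:
{"fn": "send_rows", "kwargs": {
  "targets": [0, 0, 0, 0, 0, 0, 60, 0, 0, 0, 0, 0, 0, 80, 0, 0, 0, 0, 0, 0, 80, 0, 0, 0, 0, 0, 0, 80, 0, 0, -0.04, 0, 0, 0, 80, 0, 0, -0.09, 0, 0, 0, 80, 0, 0, -0.09, 0, 0, 0, 80, 0, 0, -0.09, 0, 0, 0, 80]
}}

```text
time_s: 6.87
eef_pos: [0.4987, 0.3475, 0.2017]
ee_rot: [0.707, 0.707, -0.001, -0.0]
force: [0.4, 0.5, -0.0]
finger_gap: 0.0799
```

Emit:
{"fn": "send_rows", "kwargs": {
  "targets": [0, 0, 0, 0, 0, -0.0769, 0, 0, 0, 0, 0, 0, -0.0769, 0, 0, 0, 0, 0, 0, -0.0769, 0, 0, 0, 0, 0, 0, -0.0769, 0, 0, 0, 0, 0, 0, -0.0769, 0, 0, 0, 0, 0, 0, -0.0769, 0, 0, 0, 0, 0, 0, -0.0769, 0, 0, 0, 0, 0, 0, -0.0769, 0]
}}

```text
time_s: 7.53
eef_pos: [0.4991, 0.3478, 0.2008]
ee_rot: [0.295, 0.955, -0.0, -0.0]
force: [0.7, -0.1, -0.4]
finger_gap: -0.0
```

Emit:
{"fn": "send_rows", "kwargs": {
  "targets": [0, 0, 0, 0, 0, -0.0769, 0, 0, 0, 0, 0, 0, -0.0769, 0, 0, 0, 0, 0, 0, -0.0769, 0, 0, 0, 0, 0, 0, -0.0769, 0, 0, 0, 0, 0, 0, -0.0769, 0]
}}

```text
time_s: 7.95
eef_pos: [0.4991, 0.3478, 0.2008]
ee_rot: [-0.002, 1.0, -0.0, -0.0]
force: [0.2, -0.1, 0.2]
finger_gap: -0.0002
```

Run:
```python
from h import *
s=status.get_state(); print(s['eef_pos'],s['force'],s['finger_gap'],s['ee_rot'],s['joint_positions'].round(2))
a=snap('wrist','w2.png')
cv2.imwrite('pics/w2t.png',np.hstack([cv2.imread('pics/w2.png')[:,:,:],])); 
t=snap('top','t3.png'); cv2.imwrite('pics/t3c.png',cv2.resize(t['image'][190:310,150:310,::-1],None,fx=5,fy=5,interpolation=cv2.INTER_CUBIC))
```

```text
[0.49908801 0.3477624  0.20077844] [ 0.1806287  -0.07149187  0.21377094] -0.00015512016959575936 [-2.39519469e-03  9.99997123e-01 -7.22915142e-05 -1.06653944e-04] [0.61 0.51 0.13 1.19 0.   0.6 ]
```

View pics/t3c.png

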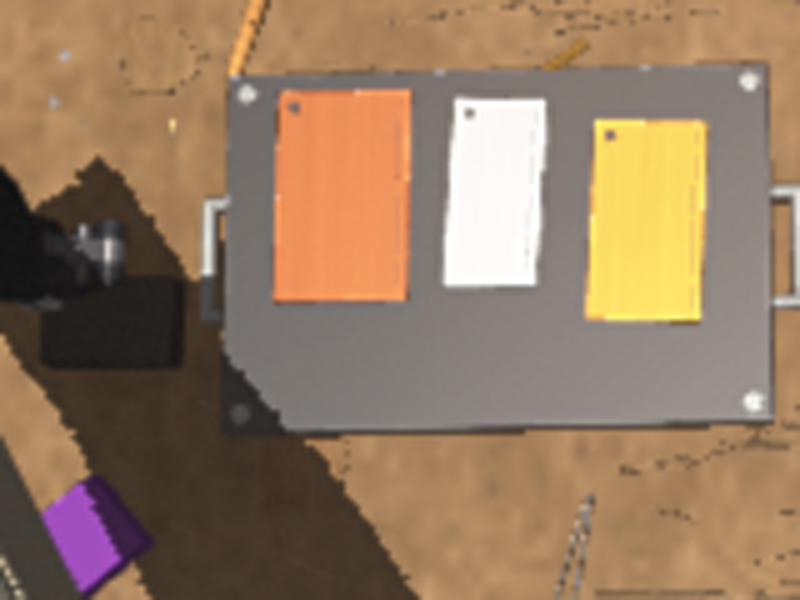

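The weight lies flat on the bench left of the lug, at crop (110,322), and the three blanks haven't moved. Next I'll press on the copper blank.

Emit:
{"fn": "send_rows", "kwargs": {
  "targets": [-0.0456, -0.0711, 0, 0, 0, 0, 0, -0.0456, -0.0711, 0, 0, 0, 0, 0, -0.0456, -0.0711, 0, 0, 0, 0, 0, -0.0456, -0.0711, 0, 0, 0, 0, 0, 0, 0, 0.053, 0, 0, 0, 0, 0, 0, 0.053, 0, 0, 0, 0, 0, 0, 0.053, 0, 0, 0, 0, 0, 0, 0.053, 0, 0, 0, 0]
}}

```text
time_s: 8.72
eef_pos: [0.5722, 0.2334, 0.1154]
ee_rot: [0.003, 1.0, 0.0, 0.0]
force: [-0.5, 0.4, -0.4]
finger_gap: -0.0001
```

Emit:
{"fn": "send_rows", "kwargs": {
  "targets": [0, 0, 0.004, 0, 0, 0, 0, 0, 0, 0, 0, 0, 0, 0]
}}

```text
time_s: 8.88
eef_pos: [0.5712, 0.2335, 0.1134]
ee_rot: [0.002, 1.0, -0.001, -0.001]
force: [0.2, -0.2, 0.2]
finger_gap: 0.0002
```

Emit:
{"fn": "send_rows", "kwargs": {
  "targets": [0, 0, 0.004, 0, 0, 0, 0, 0, 0, 0, 0, 0, 0, 0]
}}

```text
time_s: 9.05
eef_pos: [0.5722, 0.2342, 0.1138]
ee_rot: [0.001, 1.0, 0.0, 0.0]
force: [0.7, -0.0, 0.2]
finger_gap: 0.0001
```

Emit:
{"fn": "send_rows", "kwargs": {
  "targets": [0, 0, 0.005, 0, 0, 0, 0, 0, 0, 0, 0, 0, 0, 0]
}}

```text
time_s: 9.22
eef_pos: [0.572, 0.2341, 0.1116]
ee_rot: [0.001, 1.0, 0.0, 0.0]
force: [-0.7, -0.4, 1.2]
finger_gap: -0.0001
```

Emit:
{"fn": "send_rows", "kwargs": {
  "targets": [0, 0, 0.004, 0, 0, 0, 0, 0, 0, 0, 0, 0, 0, 0]
}}

```text
time_s: 9.38
eef_pos: [0.5722, 0.2341, 0.1107]
ee_rot: [0.001, 1.0, 0.0, 0.001]
force: [-0.8, -0.3, 4.6]
finger_gap: -0.0001
```

Emit:
{"fn": "send_rows", "kwargs": {
  "targets": [0, 0, 0.0025, 0, 0, 0, 0, 0, 0, 0, 0, 0, 0, 0, 0.01, 0, 0, 0, 0, 0, 0, 0.02, 0, 0, 0, 0, 0, 0, 0.02, 0, 0, 0, 0, 0, 0]
}}

```text
time_s: 9.8
eef_pos: [0.554, 0.2345, 0.1107]
ee_rot: [0.001, 1.0, 0.001, 0.003]
force: [2.9, -0.8, 6.7]
finger_gap: 0.0
```

Emit:
{"fn": "send_rows", "kwargs": {
  "targets": [0.02, 0, 0, 0, 0, 0, 0, 0.02, 0, 0, 0, 0, 0, 0, 0.02, 0, 0, 0, 0, 0, 0, 0.02, 0, 0, 0, 0, 0, 0, 0.02, 0, 0, 0, 0, 0, 0, 0.02, 0, 0, 0, 0, 0, 0]
}}

```text
time_s: 10.3
eef_pos: [0.5057, 0.2348, 0.1107]
ee_rot: [0.001, 1.0, 0.001, 0.003]
force: [2.4, 1.5, 6.2]
finger_gap: -0.0002
```

Run:
```python
from h import *
s=status.get_state(); print(s['eef_pos'],s['force'],s['wrist_torque'])
t=snap('wrist','w3.png')
```

```text
[0.50568768 0.23475411 0.11069801] [2.40071747 1.480567   6.19425818] [-5.28351880e-04 -5.45843335e-01 -5.35956856e-03]
```

View pics/w3.png

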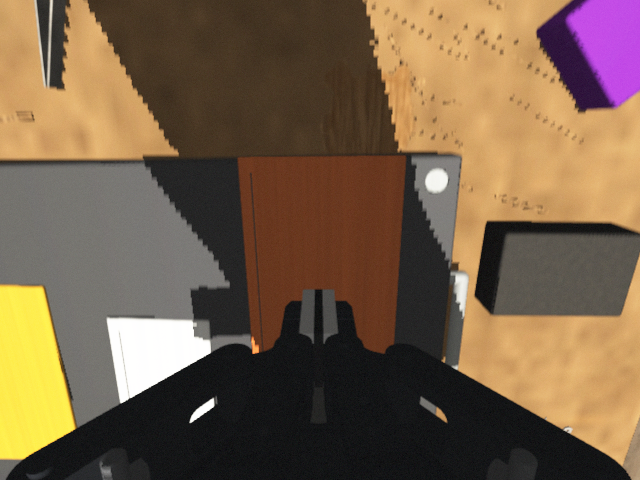

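The wrist view shows the copper blank's near end level with the slab edge (row 156), so the drag works without slip. I'll drag it another 34 mm, lift off and look.

Emit:
{"fn": "send_rows", "kwargs": {
  "targets": [0.02, 0, 0, 0, 0, 0, 0, 0.02, 0, 0, 0, 0, 0, 0, 0.02, 0, 0, 0, 0, 0, 0, 0.018, 0, 0, 0, 0, 0, 0, 0.004, 0, 0, 0, 0, 0, 0, 0, 0, 0, 0, 0, 0, 0, 0, 0, -0.01, 0, 0, 0, 0, 0, 0, -0.04, 0, 0, 0, 0]
}}

```text
time_s: 11.02
eef_pos: [0.469, 0.2332, 0.1268]
ee_rot: [0.001, 1.0, -0.001, -0.002]
force: [0.4, 0.1, -0.2]
finger_gap: -0.0001
```

Emit:
{"fn": "send_rows", "kwargs": {
  "targets": [0, 0, -0.08, 0, 0, 0, 85, 0, 0, -0.08, 0, 0, 0, 85, 0, 0, -0.04, 0, 0, 0, 85, 0, 0, 0, 0, 0, 0, 85]
}}

```text
time_s: 11.35
eef_pos: [0.4728, 0.235, 0.2129]
ee_rot: [0.001, 1.0, 0.002, 0.003]
force: [0.4, 0.2, 0.6]
finger_gap: 0.0483
```

Run:
```python
from h import *
s=status.get_state(); print(s['eef_pos'],s['force'],s['finger_gap'],s['ee_rot'])
t=snap('wrist','w4.png')
```

```text
[0.47276411 0.23498032 0.21289382] [0.42858195 0.22535816 0.60952979] 0.04825109760098263 [6.31173204e-04 9.99992351e-01 1.78763203e-03 3.42100695e-03]
```

View pics/w4.png

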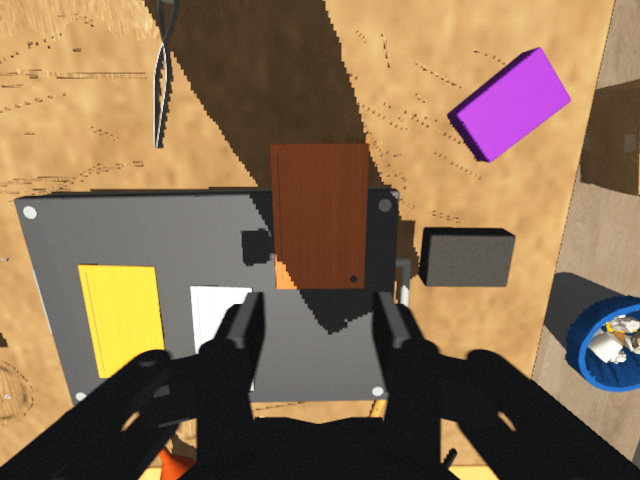

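The copper blank now overhangs the near edge: corners at (271,144), (369,144), (364,289) and (277,289), with the slab edge at row 189.

```bash
cat >> h.py <<'E'
def rect(s,pts,z):
    w=np.array([at_z(s,*p,z)[:2] for p in pts]); e=np.linalg.norm(np.roll(w,-1,0)-w,axis=1); d=w[0]+w[1]-w[2]-w[3]
    print('c',w.mean(0).round(4),'nearmid',((w[0]+w[1])/2).round(4),'edges',e.round(3),'axis',np.degrees(np.arctan2(-d[1],-d[0])).round(1))
E
python3 - <<'E'
from h import *
s=load('wrist')
rect(s,[(271,144),(369,144),(364,289),(277,289)],.038)
print(at_z(s,150,193,.036),at_z(s,395,188.5,.036))
E
```

```text
c [0.4615 0.2366] nearmid [0.4086 0.2363] edges [0.065 0.106 0.065 0.106] axis 0.3
[0.44161481 0.11845957 0.036     ] [0.43862369 0.28828058 0.036     ]
```

Emit:
{"fn": "send_rows", "kwargs": {
  "targets": [0.0415, 0.001, 0, 0, 0, 0, 85, 0.0415, 0.001, 0, 0, 0, 0, 85, 0.0415, 0.001, 0, 0, 0, 0, 85, 0, 0, 0.0725, 0, 0, 0, 85, 0, 0, 0.0725, 0, 0, 0, 85, 0, 0, 0.0725, 0, 0, 0, 85, 0, 0, 0.0725, 0, 0, 0, 85, 0, 0, 0, 0, 0, 0, 85]
}}

```text
time_s: 12.07
eef_pos: [0.4162, 0.2326, 0.0863]
ee_rot: [0.001, 1.0, -0.003, -0.006]
force: [-0.8, -0.4, 0.1]
finger_gap: 0.0853
```

Run:
```python
from h import *
s=status.get_state(); print(s['eef_pos'],s['force'],s['finger_gap'],s['ee_rot'])
```

```text
[0.41624632 0.23259072 0.08627597] [-0.8148691  -0.41246834  0.14276847] 0.08527027664888784 [ 5.75882504e-04  9.99976071e-01 -3.32014920e-03 -6.04164652e-03]
```

Emit:
{"fn": "send_rows", "kwargs": {
  "targets": [0, 0, 0, 0, 0, 0, 85, 0, 0, 0, 0, 0, 0, 85, 0, 0, 0, 0, 0, 0, 85]
}}

```text
time_s: 12.32
eef_pos: [0.4223, 0.2358, 0.094]
ee_rot: [0.001, 1.0, 0.001, 0.001]
force: [-0.7, 0.1, -0.5]
finger_gap: 0.0848
```

Emit:
{"fn": "send_rows", "kwargs": {
  "targets": [0, 0, -0.0075, 0, 0, 0, 85, 0, 0, 0, 0, 0, 0, 50, 0, 0, 0, 0, 0, 0, 50, 0, 0, 0, 0, 0, 0, 50, 0, 0, 0, 0, 0, 0, 50, 0, 0, 0, 0, 0, 0, 50, 0, 0, 0, 0, 0, 0, 50]
}}

```text
time_s: 12.9
eef_pos: [0.4222, 0.2358, 0.0972]
ee_rot: [0.001, 1.0, 0.001, 0.001]
force: [-1.5, -0.1, 7.0]
finger_gap: 0.063
```

Emit:
{"fn": "send_rows", "kwargs": {
  "targets": [0, 0, -0.02, 0, 0, 0, 50, 0, 0, -0.04, 0, 0, 0, 50, 0, 0, -0.05, 0, 0, 0, 50, 0, 0, -0.05, 0, 0, 0, 50, 0, 0, -0.05, 0, 0, 0, 50, 0, 0, -0.02, 0, 0, 0, 50, 0, 0, 0, 0, 0, 0, 50]
}}

```text
time_s: 13.48
eef_pos: [0.4224, 0.2359, 0.1898]
ee_rot: [0.001, 1.0, 0.001, 0.002]
force: [0.5, 0.1, -1.2]
finger_gap: 0.0626
```

Run:
```python
from h import *
s=status.get_state(); print(s['eef_pos'],s['force'],s['finger_gap'],s['ee_rot'])
a=snap('top','t4.png'); b=snap('wrist','w5.png')
cv2.imwrite('pics/m5.png',np.vstack([cv2.resize(a['image'][170:320,100:480,::-1],(760,300)),cv2.resize(b['image'][60:330,:,::-1],(760,300))]))
```

```text
[0.42239368 0.23589685 0.18981117] [ 0.4814864   0.07819797 -1.17143177] 0.06257432356010749 [6.27279726e-04 9.99996891e-01 1.19289962e-03 2.09814730e-03]
```

View pics/m5.png

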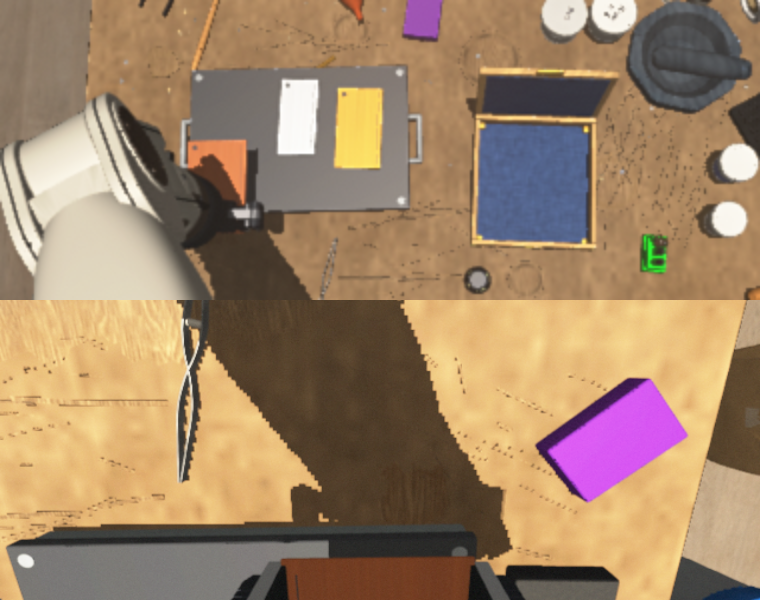

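The blank is held level (−1.2 N matches 120 g) and the case hasn't moved (front-left corner still at about 336,292). Carrying it over.

Emit:
{"fn": "send_rows", "kwargs": {
  "targets": [-0.004, -0.03, 0, 0, 0, 0, 50, -0.004, -0.06, 0, 0, 0, 0, 50, -0.004, -0.085, 0, 0, 0, 0, 50, -0.004, -0.085, 0, 0, 0, 0, 50, -0.004, -0.085, 0, 0, 0, 0, 50, -0.004, -0.085, 0, 0, 0, 0, 50, -0.004, -0.085, 0, 0, 0, 0, 50, -0.004, -0.085, 0, 0, 0, 0, 50]
}}

```text
time_s: 14.25
eef_pos: [0.4323, -0.0069, 0.1861]
ee_rot: [0.001, 1.0, -0.0, -0.002]
force: [0.6, 0.0, -1.3]
finger_gap: 0.0626
```

Emit:
{"fn": "send_rows", "kwargs": {
  "targets": [-0.004, -0.085, 0, 0, 0, 0, 50, -0.004, -0.085, 0, 0, 0, 0, 50, -0.0025, -0.08, 0, 0, 0, 0, 50, -0.002, -0.05, 0, 0, 0, 0, 50, -0.002, -0.022, 0, 0, 0, 0, 50, 0, 0, 0, 0, 0, 0, 50, 0, 0, 0, 0, 0, 0, 50, 0, 0, 0, 0, 0, 0, 50]
}}

```text
time_s: 14.92
eef_pos: [0.4388, -0.1326, 0.1868]
ee_rot: [0.0, 1.0, 0.0, -0.001]
force: [-0.4, -0.4, -1.8]
finger_gap: 0.0625
```

Run:
```python
from h import *
s=status.get_state(); print(s['eef_pos'],s['force'],s['finger_gap'],s['ee_rot'])
a=snap('scene','s6.png')
cv2.imwrite('pics/s6c.png',cv2.resize(a['image'][180:330,260:460,::-1],(800,600)))
```

```text
[ 0.43876912 -0.13262889  0.18683593] [-0.42174001 -0.40230413 -1.78889075] 0.0625196607038365 [ 1.39644328e-04  9.99999498e-01  4.96970181e-04 -8.58863586e-04]
```

View pics/s6c.png

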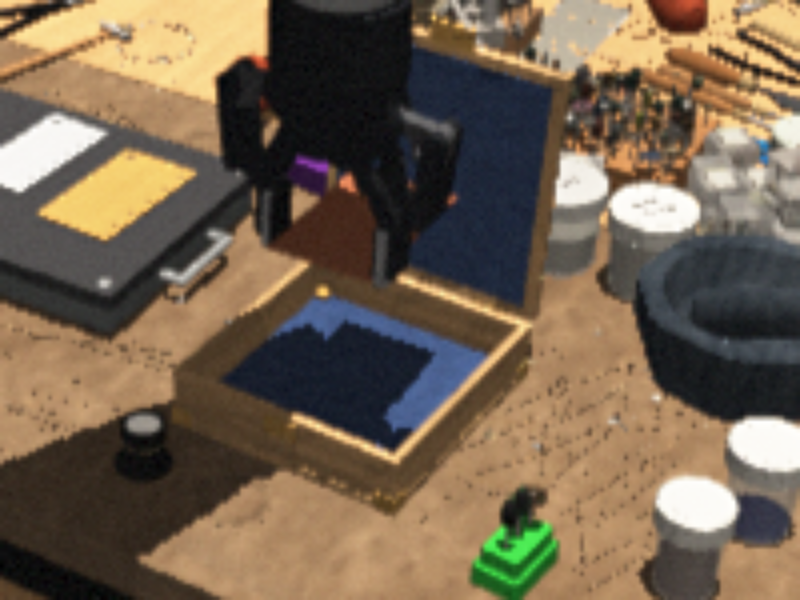

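The blank is held level near the fingertips, above the open case. Lowering.

Emit:
{"fn": "send_rows", "kwargs": {
  "targets": [0, 0, 0.04, 0, 0, 0, 50, 0, 0, 0.06, 0, 0, 0, 50, 0, 0, 0.06, 0, 0, 0, 50, 0, 0, 0.06, 0, 0, 0, 50, 0, 0, 0.03, 0, 0, 0, 50, 0, 0, 0.01, 0, 0, 0, 50, 0, 0, 0, 0, 0, 0, 50, 0, 0, 0, 0, 0, 0, 50]
}}

```text
time_s: 15.63
eef_pos: [0.4399, -0.133, 0.084]
ee_rot: [-0.0, 1.0, -0.0, 0.0]
force: [-0.0, -0.2, -0.8]
finger_gap: 0.0627
```

Emit:
{"fn": "send_rows", "kwargs": {
  "targets": [0, 0, 0.006, 0, 0, 0, 50, 0, 0, 0, 0, 0, 0, 50, 0, 0, 0, 0, 0, 0, 50]
}}

```text
time_s: 15.88
eef_pos: [0.44, -0.1336, 0.0819]
ee_rot: [0.001, 1.0, -0.0, 0.001]
force: [-0.5, 0.0, -1.7]
finger_gap: 0.0625
```

Emit:
{"fn": "send_rows", "kwargs": {
  "targets": [0, 0, 0.005, 0, 0, 0, 50, 0, 0, 0, 0, 0, 0, 50, 0, 0, 0, 0, 0, 0, 50]
}}

```text
time_s: 16.13
eef_pos: [0.4394, -0.1336, 0.0792]
ee_rot: [0.001, 1.0, -0.0, 0.0]
force: [0.4, -0.2, -1.5]
finger_gap: 0.0626
```

Emit:
{"fn": "send_rows", "kwargs": {
  "targets": [0, 0, 0.005, 0, 0, 0, 50, 0, 0, 0, 0, 0, 0, 50]
}}

```text
time_s: 16.3
eef_pos: [0.4392, -0.1336, 0.0769]
ee_rot: [0.001, 1.0, 0.0, -0.0]
force: [0.1, -0.5, -1.3]
finger_gap: 0.0627
```

Emit:
{"fn": "send_rows", "kwargs": {
  "targets": [0, 0, 0.004, 0, 0, 0, 50, 0, 0, 0, 0, 0, 0, 50]
}}

```text
time_s: 16.47
eef_pos: [0.4392, -0.1335, 0.0752]
ee_rot: [0.001, 1.0, 0.0, -0.0]
force: [0.3, -0.1, -0.6]
finger_gap: 0.0628
```

Emit:
{"fn": "send_rows", "kwargs": {
  "targets": [0, 0, 0, 0, 0, 0, 70, 0, 0, 0, 0, 0, 0, 74, 0, 0, 0, 0, 0, 0, 76, 0, 0, 0, 0, 0, 0, 76, 0, 0, -0.03, 0, 0, 0, 76, 0, 0, -0.07, 0, 0, 0, 76, 0, 0, -0.09, 0, 0, 0, 76, 0, 0, -0.09, 0, 0, 0, 0]
}}

```text
time_s: 17.13
eef_pos: [0.4385, -0.1333, 0.1882]
ee_rot: [0.001, 1.0, 0.0, -0.001]
force: [1.1, 0.1, -0.1]
finger_gap: 0.066
```

Run:
```python
from h import *
s=status.get_state(); print(s['eef_pos'],s['force'],s['finger_gap'],s['ee_rot'])
b=snap('wrist','w7.png');
```

```text
[ 0.43853284 -0.13330164  0.18818704] [ 1.14611126  0.12982043 -0.08877202] 0.06599271856930528 [ 6.12442661e-04  9.99999070e-01  3.66726608e-04 -1.16245147e-03]
```

View pics/w7.png

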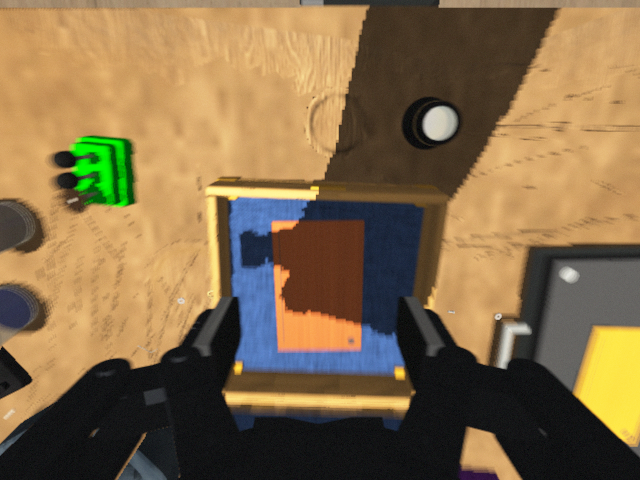

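The copper blank lies flat in the case at (272-364, 220-352). Next is the brass one. I'll check its pose by colour to save pictures.

```bash
cat >> h.py <<'E'
def blob(s,which,z,x0=0.3,y0=0.02,y1=0.4):
    """fit a rectangle, in world xy at height z, to the pixels of a blank's colour"""
    h=cv2.cvtColor(s['image'],cv2.COLOR_RGB2HSV); H,S,V=h[...,0],h[...,1],h[...,2]
    m={'brass':(H>18)&(H<30)&(S>130)&(V>90),'silver':(S<40)&(V>120)}[which].astype(np.uint8)
    m=cv2.morphologyEx(m,cv2.MORPH_OPEN,np.ones((3,3)))
    n,l,st,c=cv2.connectedComponentsWithStats(m)
    for i in range(1,n):
        p=at_z(s,*c[i],z)
        if st[i,4]>150 and x0<p[0]<.66 and y0<p[1]<y1:
            v,u=np.nonzero(l==i); w=np.array([at_z(s,a,b,z)[:2] for a,b in zip(u,v)],np.float32)
            (cx,cy),(a,b),t=cv2.minAreaRect(w); print(which,'c',round(cx,4),round(cy,4),'size',round(a,3),round(b,3),'ang',round(t,1),'x',w[:,0].min().round(4),w[:,0].max().round(4),'n',st[i,4])
E
python3 - <<'E'
from h import *
a=snap('top','t8.png'); blob(a,'brass',.038); blob(a,'silver',.038)
E
```

```text
brass c 0.5473 0.0835 size 0.054 0.099 ang 87.4 x 0.4984 0.5963 n 855
silver c 0.5347 0.1276 size 0.179 0.207 ang 0.1 x 0.4451 0.6243 n 3687
```

Emit:
{"fn": "send_rows", "kwargs": {
  "targets": [0, 0.05, 0, 0, 0, 0, 0, 0, 0.095, 0, 0, 0, 0, 0, 0, 0.095, 0, 0, 0, 0, 0, 0, 0.1, 0, 0, 0, 0, 0, -0.076, 0.051, 0, 0, 0, 0, 0, -0.076, 0.051, 0, 0, 0, 0, 0, -0.076, 0.051, 0, 0, 0, 0, 0, -0.076, 0.05, 0, 0, 0, 0, 0]
}}

```text
time_s: 17.9
eef_pos: [0.5621, 0.085, 0.1871]
ee_rot: [0.0, 1.0, -0.0, -0.0]
force: [0.4, -1.1, 0.4]
finger_gap: 0.0003
```

Emit:
{"fn": "send_rows", "kwargs": {
  "targets": [0, 0, 0.05, 0, 0, 0, 0, 0, 0, 0.06, 0, 0, 0, 0, 0, 0, 0.05, 0, 0, 0, 0, 0, 0, 0.015, 0, 0, 0, 0, 0, 0, 0, 0, 0, 0, 0, 0, 0, 0, 0, 0, 0, 0, 0, 0, 0, 0, 0, 0, 0]
}}

```text
time_s: 18.48
eef_pos: [0.5622, 0.0835, 0.1188]
ee_rot: [0.001, 1.0, 0.0, 0.001]
force: [0.2, 0.5, 0.0]
finger_gap: -0.0002
```

Run:
```python
from h import *
s=status.get_state(); print(s['eef_pos'],s['force'],s['finger_gap'],s['ee_rot'])
```

```text
[0.56215815 0.08348683 0.1188473 ] [0.22926806 0.46280321 0.03483382] -0.0002334383264475509 [7.19840358e-04 9.99998983e-01 1.85600968e-04 1.21699548e-03]
```

Emit:
{"fn": "send_rows", "kwargs": {
  "targets": [0, 0, 0.009, 0, 0, 0, 0, 0, 0, 0.008, 0, 0, 0, 0, 0, 0, 0.002, 0, 0, 0, 0, 0, 0, 0, 0, 0, 0, 0, 0, 0, 0, 0, 0, 0, 0]
}}

```text
time_s: 18.9
eef_pos: [0.5617, 0.0835, 0.1107]
ee_rot: [0.001, 1.0, 0.0, 0.001]
force: [-0.8, -0.7, 4.3]
finger_gap: -0.0002
```

Emit:
{"fn": "send_rows", "kwargs": {
  "targets": [0, 0, 0.003, 0, 0, 0, 0, 0, 0, 0, 0, 0, 0, 0, 0, 0, 0, 0, 0, 0, 0]
}}

```text
time_s: 19.15
eef_pos: [0.5617, 0.0835, 0.1107]
ee_rot: [0.001, 1.0, 0.0, 0.001]
force: [-2.7, -0.9, 11.3]
finger_gap: -0.0003
```

Emit:
{"fn": "send_rows", "kwargs": {
  "targets": [0.01, 0, 0, 0, 0, 0, 0, 0.02, 0, 0, 0, 0, 0, 0, 0.02, 0, 0, 0, 0, 0, 0, 0.02, 0, 0, 0, 0, 0, 0, 0.02, 0, 0, 0, 0, 0, 0, 0.02, 0, 0, 0, 0, 0, 0, 0.02, 0, 0, 0, 0, 0, 0, 0.02, 0, 0, 0, 0, 0, 0]
}}

```text
time_s: 19.82
eef_pos: [0.5036, 0.0839, 0.1107]
ee_rot: [0.001, 1.0, 0.0, 0.003]
force: [2.3, 0.2, 7.2]
finger_gap: -0.0
```

Emit:
{"fn": "send_rows", "kwargs": {
  "targets": [0.02, 0, 0, 0, 0, 0, 0, 0.02, 0, 0, 0, 0, 0, 0, 0.02, 0, 0, 0, 0, 0, 0, 0.009, 0, 0, 0, 0, 0, 0, 0, 0, 0, 0, 0, 0, 0, 0, 0, -0.01, 0, 0, 0, 0, 0, 0, -0.04, 0, 0, 0, 0, 0, 0, -0.08, 0, 0, 0, 85]
}}

```text
time_s: 20.48
eef_pos: [0.4706, 0.0831, 0.1579]
ee_rot: [0.001, 1.0, -0.001, -0.005]
force: [0.2, 0.2, 0.1]
finger_gap: 0.0112
```

Emit:
{"fn": "send_rows", "kwargs": {
  "targets": [0, 0, -0.08, 0, 0, 0, 85, 0, 0, -0.04, 0, 0, 0, 85, 0, 0, 0, 0, 0, 0, 85, 0, 0, 0, 0, 0, 0, 85]
}}

```text
time_s: 20.82
eef_pos: [0.474, 0.0837, 0.2095]
ee_rot: [0.001, 1.0, 0.0, 0.001]
force: [0.6, -0.2, -0.6]
finger_gap: 0.0607
```

Run:
```python
from h import *
s=status.get_state(); print(s['eef_pos'],s['force'],s['finger_gap'],s['ee_rot'])
b=snap('wrist','w9.png'); blob(b,'brass',.038)
```

```text
[0.47402679 0.08366241 0.20946242] [ 0.57990612 -0.16001014 -0.57706914] 0.060675050460643476 [6.28344082e-04 9.99999321e-01 1.86827291e-04 9.63452117e-04]
brass c 0.4138 0.0901 size 0.014 0.009 ang 52.5 x 0.4094 0.421 n 172
brass c 0.425 0.0997 size 0.009 0.016 ang 16.9 x 0.4197 0.4296 n 173
brass c 0.4426 0.1085 size 0.025 0.009 ang 4.2 x 0.4302 0.455 n 245
brass c 0.4421 0.0931 size 0.012 0.02 ang 2.9 x 0.4356 0.448 n 269
brass c 0.4464 0.0724 size 0.018 0.009 ang 4.7 x 0.437 0.4557 n 226
brass c 0.4589 0.1021 size 0.018 0.012 ang 60.9 x 0.4501 0.4666 n 195
brass c 0.4866 0.0991 size 0.013 0.042 ang 78.0 x 0.4651 0.5064 n 373
brass c 0.5003 0.063 size 0.014 0.014 ang 88.2 x 0.493 0.5072 n 217
```

View pics/w9.png

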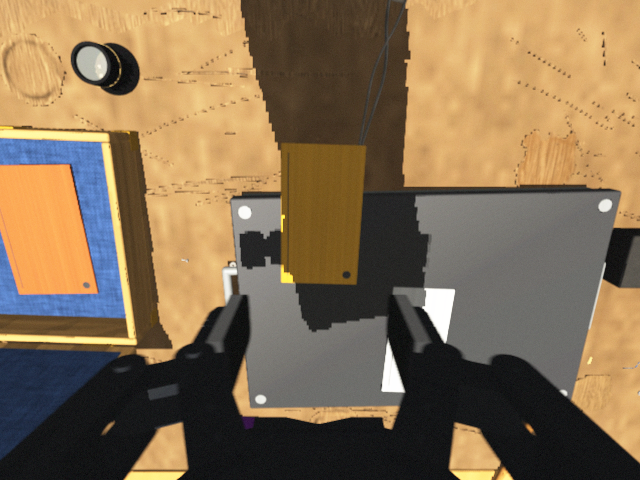

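The brass blank overhangs by about a third: corners (281,144), (365,146), (357,285), (281,283), with the edge at row 192.

Run:
```python
from h import *
s=load('wrist'); rect(s,[(281,143.5),(365.5,145.5),(357.5,285),(281,283)],.038)
print(at_z(s,240,194,.036),at_z(s,500,190,.036))
```

```text
c [0.459  0.0853] nearmid [0.4091 0.0865] edges [0.055 0.1   0.056 0.1  ] axis -1.5
[0.44212599 0.02957091 0.036     ] [0.4394126  0.20755346 0.036     ]
```

Emit:
{"fn": "send_rows", "kwargs": {
  "targets": [0.04, 0.002, 0, 0, 0, 0, 85, 0.05, 0.002, 0, 0, 0, 0, 85, 0.035, 0.002, 0, 0, 0, 0, 85, 0, 0, 0.06, 0, 0, 0, 85, 0, 0, 0.08, 0, 0, 0, 85, 0, 0, 0.08, 0, 0, 0, 85, 0, 0, 0.04, 0, 0, 0, 85, 0, 0, 0.01, 0, 0, 0, 85]
}}

```text
time_s: 21.53
eef_pos: [0.4196, 0.0852, 0.0963]
ee_rot: [0.001, 1.0, -0.001, -0.005]
force: [-0.1, 0.2, -0.1]
finger_gap: 0.0852
```

Emit:
{"fn": "send_rows", "kwargs": {
  "targets": [0, 0, 0, 0, 0, 0, 85, 0, 0, 0, 0, 0, 0, 85, 0, 0, 0, 0, 0, 0, 85, 0, 0, 0, 0, 0, 0, 85]
}}

```text
time_s: 21.87
eef_pos: [0.4247, 0.0862, 0.1018]
ee_rot: [0.001, 1.0, 0.0, 0.001]
force: [-0.6, 0.1, -0.6]
finger_gap: 0.085
```

Emit:
{"fn": "send_rows", "kwargs": {
  "targets": [0, 0, 0.0045, 0, 0, 0, 85, 0, 0, 0, 0, 0, 0, 40, 0, 0, 0, 0, 0, 0, 40, 0, 0, 0, 0, 0, 0, 40, 0, 0, 0, 0, 0, 0, 40, 0, 0, 0, 0, 0, 0, 40, 0, 0, 0, 0, 0, 0, 40, 0, 0, 0, 0, 0, 0, 40]
}}

```text
time_s: 22.53
eef_pos: [0.4238, 0.0861, 0.0995]
ee_rot: [0.001, 1.0, 0.0, 0.0]
force: [-1.7, -0.2, 4.1]
finger_gap: 0.053
```

Emit:
{"fn": "send_rows", "kwargs": {
  "targets": [0, 0, -0.02, 0, 0, 0, 40, 0, 0, -0.04, 0, 0, 0, 40, 0, 0, -0.05, 0, 0, 0, 40, 0, 0, -0.05, 0, 0, 0, 40, 0, 0, -0.05, 0, 0, 0, 40, 0, 0, -0.02, 0, 0, 0, 40, 0, 0, 0, 0, 0, 0, 40, 0, 0, 0, 0, 0, 0, 40]
}}

```text
time_s: 23.2
eef_pos: [0.4236, 0.086, 0.1908]
ee_rot: [0.001, 1.0, 0.0, 0.0]
force: [-0.0, 1.2, -1.3]
finger_gap: 0.0528
```

```bash
cat >> h.py <<'E'
def case(s):
    h=cv2.cvtColor(s['image'],cv2.COLOR_RGB2HSV); m=((h[...,0]>100)&(h[...,0]<125)&(h[...,1]>90)&(h[...,2]>60)).astype(np.uint8)
    n,l,st,c=cv2.connectedComponentsWithStats(cv2.morphologyEx(m,cv2.MORPH_OPEN,np.ones((3,3))))
    for i in range(1,n):
        if st[i,4]>300 and 200<c[i][1]<320 and 300<c[i][0]<440: print('felt bbox',st[i].tolist())
E
python3 - <<'E'
from h import *
s=status.get_state(); print(s['eef_pos'],s['force'],s['finger_gap'],s['ee_rot'])
print('start'); case(load('top')); a=snap('top','t10.png'); case(a)
# compare case area to start picture
o=cv2.imread('pics/t8.png')[:,:,::-1].astype(int); d=np.abs(o-a['image']).sum(2)[190:300,325:415]; print((d>60).mean())
E
```

```text
[0.42361829 0.08604961 0.19080324] [-0.01832684  1.24056331 -1.28943739] 0.05284036313039826 [5.82864661e-04 9.99999803e-01 4.74969596e-05 2.27417628e-04]
start
felt bbox [340, 232, 54, 59, 1407]
0.5879797979797979
```

```bash
cat >> h.py <<'E'
def cloud(s):
    f,cx,cy,T=cam(s); v,u=np.mgrid[:480,:640]; d=s['range_z']; P=np.stack([(u-cx)/f*d,(v-cy)/f*d,d],-1)@T[:3,:3].T+T[:3,3]; return P
E
python3 - <<'E'
from h import *
for f in('scene',):
    a=snap(f,'s10.png'); P=cloud(a)
    cv2.imwrite('pics/s10c.png',cv2.resize(a['image'][160:340,230:470,::-1],(800,600)))
def ex(P):
    for z0,z1 in((.032,.042),(.005,.016)):
        m=(P[...,2]>z0)&(P[...,2]<z1)&(P[...,0]>.33)&(P[...,0]<.62)&(P[...,1]<0)&(P[...,1]>-.25); q=P[m]; print(m.sum(),np.percentile(q,[1,50,99],axis=0)[:,:2].round(3).tolist() if m.sum() else '')
ex(P); ex(cloud(load('top')))
E
```

```text
771 [[0.395, -0.209], [0.478, -0.139], [0.563, -0.056]]
2001 [[0.35, -0.209], [0.485, -0.126], [0.557, -0.059]]
645 [[0.372, -0.207], [0.476, -0.131], [0.563, -0.056]]
3174 [[0.357, -0.213], [0.479, -0.132], [0.556, -0.041]]
```

View pics/s10c.png

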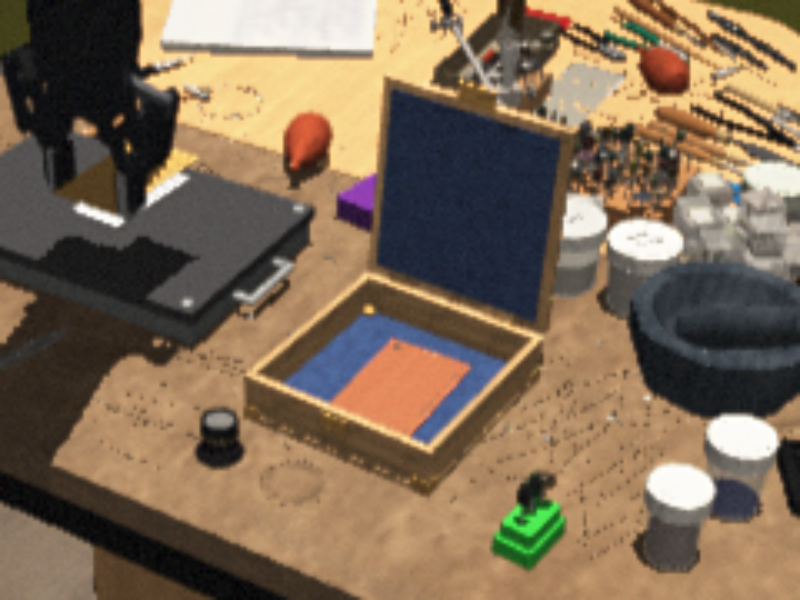

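The case hasn't moved and the copper blank lies flat in it. Carrying the brass one over.

Emit:
{"fn": "send_rows", "kwargs": {
  "targets": [-0.0065, -0.03, 0, 0, 0, 0, 40, -0.0065, -0.07, 0, 0, 0, 0, 40, -0.0065, -0.09, 0, 0, 0, 0, 40, -0.0065, -0.09, 0, 0, 0, 0, 40, -0.0065, -0.09, 0, 0, 0, 0, 40, -0.0065, -0.09, 0, 0, 0, 0, 40, -0.0065, -0.06, 0, 0, 0, 0, 40, -0.0065, -0.0225, 0, 0, 0, 0, 40]
}}

```text
time_s: 23.97
eef_pos: [0.4435, -0.1339, 0.1895]
ee_rot: [0.003, 1.0, -0.0, -0.001]
force: [0.2, -0.6, -2.0]
finger_gap: 0.0531
```

Emit:
{"fn": "send_rows", "kwargs": {
  "targets": [0, 0, 0, 0, 0, 0, 40, 0, 0, 0.04, 0, 0, 0, 40, 0, 0, 0.06, 0, 0, 0, 40, 0, 0, 0.06, 0, 0, 0, 40, 0, 0, 0.06, 0, 0, 0, 40, 0, 0, 0.035, 0, 0, 0, 40, 0, 0, 0.015, 0, 0, 0, 40, 0, 0, 0, 0, 0, 0, 40]
}}

```text
time_s: 24.63
eef_pos: [0.4426, -0.1293, 0.081]
ee_rot: [-0.0, 1.0, 0.001, -0.002]
force: [0.3, -0.1, -0.7]
finger_gap: 0.0525
```

Emit:
{"fn": "send_rows", "kwargs": {
  "targets": [0, 0, 0, 0, 0, 0, 40, 0, 0, 0, 0, 0, 0, 40, 0, 0, 0.005, 0, 0, 0, 40, 0, 0, 0, 0, 0, 0, 40]
}}

```text
time_s: 24.97
eef_pos: [0.4448, -0.131, 0.0816]
ee_rot: [0.001, 1.0, -0.0, 0.001]
force: [-0.6, 0.3, -0.5]
finger_gap: 0.0528
```

Emit:
{"fn": "send_rows", "kwargs": {
  "targets": [0, 0, 0.005, 0, 0, 0, 40, 0, 0, 0, 0, 0, 0, 40, 0, 0, 0, 0, 0, 0, 40]
}}

```text
time_s: 25.22
eef_pos: [0.4447, -0.1312, 0.0793]
ee_rot: [0.001, 1.0, -0.0, 0.001]
force: [-0.0, -0.8, 0.9]
finger_gap: 0.0526
```

Emit:
{"fn": "send_rows", "kwargs": {
  "targets": [0, 0, 0.004, 0, 0, 0, 40, 0, 0, 0, 0, 0, 0, 40, 0, 0, 0, 0, 0, 0, 40]
}}

```text
time_s: 25.47
eef_pos: [0.4447, -0.1311, 0.0792]
ee_rot: [0.001, 1.0, -0.0, 0.001]
force: [-3.9, 1.7, 15.6]
finger_gap: 0.0528
```

Emit:
{"fn": "send_rows", "kwargs": {
  "targets": [0, 0, -0.005, 0, 0, 0, 40, 0, 0, 0, 0, 0, 0, 40, 0, 0, 0, 0, 0, 0, 60, 0, 0, 0, 0, 0, 0, 68, 0, 0, 0, 0, 0, 0, 68, 0, 0, 0, 0, 0, 0, 68]
}}

```text
time_s: 25.97
eef_pos: [0.4441, -0.131, 0.0791]
ee_rot: [0.001, 1.0, 0.0, -0.0]
force: [0.4, -0.3, -0.4]
finger_gap: 0.0676
```

Emit:
{"fn": "send_rows", "kwargs": {
  "targets": [0, 0, -0.03, 0, 0, 0, 68, 0, 0, -0.07, 0, 0, 0, 68, 0, 0, -0.09, 0, 0, 0, 68, 0, 0, -0.08, 0, 0, 0, 68, 0, 0, 0, 0, 0, 0, 85, 0, 0, 0, 0, 0, 0, 85]
}}

```text
time_s: 26.47
eef_pos: [0.4457, -0.1314, 0.1892]
ee_rot: [0.001, 1.0, -0.001, 0.003]
force: [0.6, -0.7, -1.0]
finger_gap: 0.0849
```

Run:
```python
from h import *
s=status.get_state(); print(s['eef_pos'],s['force'],s['finger_gap'],s['ee_rot'])
b=snap('wrist','w11.png'); a=snap('top','t11.png')
h=a['image']; m=((h.min(2)>215)).astype(np.uint8)
n,l,st,c=cv2.connectedComponentsWithStats(m)
for i in range(1,n):
    if st[i,4]>200:
        p=at_z(a,*c[i],.038); v,u=np.nonzero(l==i); w=np.array([at_z(a,x,y,.038)[:2] for x,y in zip(u,v)],np.float32); print(p.round(3),st[i,4],cv2.minAreaRect(w))
B=cloud(b); m=(abs(B[...,0]-.48)<.05)&(abs(B[...,1]+.132)<.022); q=B[m]; print('z in case',np.percentile(q[:,2],[2,25,50,75,98]).round(4), m.sum())
cv2.imwrite('pics/w11.png',b['image'][:,:,::-1])
```

```text
[ 0.4456552  -0.13139129  0.18923885] [ 0.62752955 -0.70169223 -1.03946538] 0.08493132060581825 [ 6.05078897e-04  9.99996414e-01 -7.31025884e-04  2.50447484e-03]
[0.924 0.285 0.038] 2287 ((0.9480541348457336, 0.2718643248081207), (0.14123421907424927, 0.20278988778591156), 28.163057327270508)
[ 0.695 -0.236  0.038] 333 ((0.6948795318603516, -0.2356453239917755), (0.05304426699876785, 0.05227811634540558), 89.62370300292969)
[0.561 0.159 0.038] 661 ((0.5615266561508179, 0.15895989537239075), (0.04446786642074585, 0.09189900010824203), 87.95159912109375)
[ 0.537 -0.217  0.038] 284 ((0.5366490483283997, -0.21750138700008392), (0.0864194929599762, 0.02072560042142868), 73.92233276367188)
[ 0.502 -0.382  0.038] 247 ((0.5022245049476624, -0.3822305500507355), (0.04168377444148064, 0.04170568659901619), 61.155540466308594)
[ 0.433 -0.366  0.038] 214 ((0.43277958035469055, -0.36611276865005493), (0.0361521951854229, 0.03881961479783058), 86.88420104980469)
z in case [0.0111 0.0123 0.1922 0.1996 0.2057] 16066
```

View pics/w11.png

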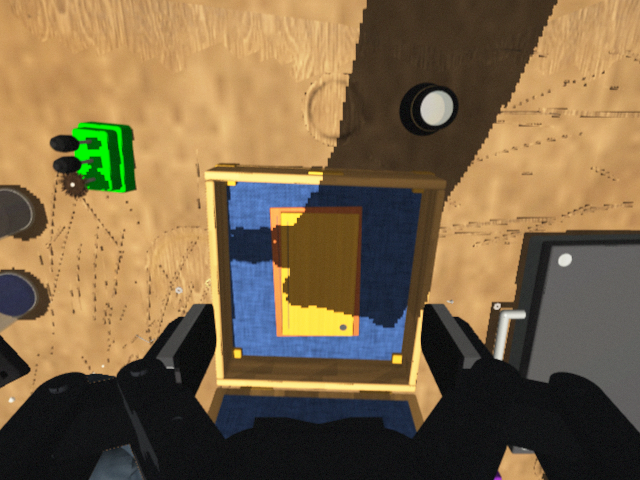

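The brass blank lies flat on the copper, with the copper border visible all round (272-361, 207-336). The silver blank is still at (0.5615, 0.159), so that's next.

Emit:
{"fn": "send_rows", "kwargs": {
  "targets": [0, 0.05, 0, 0, 0, 0, 0, 0, 0.095, 0, 0, 0, 0, 0, 0, 0.095, 0, 0, 0, 0, 0, 0, 0.1, 0, 0, 0, 0, 0, -0.0535, 0.0645, 0, 0, 0, 0, 0, -0.0535, 0.0645, 0, 0, 0, 0, 0, -0.0535, 0.0645, 0, 0, 0, 0, 0, -0.0535, 0.0645, 0, 0, 0, 0, 0]
}}

```text
time_s: 27.23
eef_pos: [0.5295, 0.1095, 0.185]
ee_rot: [0.0, 1.0, -0.0, -0.002]
force: [1.0, -0.0, -0.4]
finger_gap: -0.0001
```

Emit:
{"fn": "send_rows", "kwargs": {
  "targets": [-0.0535, 0.0645, 0, 0, 0, 0, 0, -0.0535, 0.0645, 0, 0, 0, 0, 0, 0, 0, 0.05, 0, 0, 0, 0, 0, 0, 0.06, 0, 0, 0, 0, 0, 0, 0.05, 0, 0, 0, 0, 0, 0, 0.015, 0, 0, 0, 0, 0, 0, 0, 0, 0, 0, 0, 0, 0, 0, 0, 0, 0, 0]
}}

```text
time_s: 27.9
eef_pos: [0.5724, 0.1594, 0.1164]
ee_rot: [0.001, 1.0, -0.0, -0.001]
force: [0.0, -0.1, 0.9]
finger_gap: -0.0003
```

Emit:
{"fn": "send_rows", "kwargs": {
  "targets": [0, 0, 0, 0, 0, 0, 0, 0, 0, 0, 0, 0, 0, 0]
}}

```text
time_s: 28.07
eef_pos: [0.5739, 0.1597, 0.1188]
ee_rot: [0.001, 1.0, 0.0, 0.001]
force: [0.2, -1.1, -0.3]
finger_gap: 0.0
```

Emit:
{"fn": "send_rows", "kwargs": {
  "targets": [0, 0, 0.009, 0, 0, 0, 0, 0, 0, 0.009, 0, 0, 0, 0, 0, 0, 0.002, 0, 0, 0, 0, 0, 0, 0, 0, 0, 0, 0, 0, 0, 0, 0, 0, 0, 0]
}}

```text
time_s: 28.48
eef_pos: [0.5737, 0.1598, 0.1107]
ee_rot: [0.001, 1.0, 0.0, 0.001]
force: [-0.4, 0.2, 4.4]
finger_gap: -0.0003
```

Emit:
{"fn": "send_rows", "kwargs": {
  "targets": [0, 0, 0.002, 0, 0, 0, 0, 0, 0, 0, 0, 0, 0, 0, 0, 0, 0, 0, 0, 0, 0]
}}

```text
time_s: 28.73
eef_pos: [0.5737, 0.1598, 0.1107]
ee_rot: [0.001, 1.0, 0.0, 0.001]
force: [-1.3, -0.9, 9.1]
finger_gap: 0.0001
```

Emit:
{"fn": "send_rows", "kwargs": {
  "targets": [0.01, 0, 0, 0, 0, 0, 0, 0.02, 0, 0, 0, 0, 0, 0, 0.02, 0, 0, 0, 0, 0, 0, 0.02, 0, 0, 0, 0, 0, 0, 0.02, 0, 0, 0, 0, 0, 0, 0.02, 0, 0, 0, 0, 0, 0, 0.02, 0, 0, 0, 0, 0, 0, 0.02, 0, 0, 0, 0, 0, 0]
}}

```text
time_s: 29.4
eef_pos: [0.515, 0.1603, 0.1107]
ee_rot: [0.001, 1.0, 0.001, 0.003]
force: [2.4, -0.3, 6.3]
finger_gap: 0.0003
```

Emit:
{"fn": "send_rows", "kwargs": {
  "targets": [0.02, 0, 0, 0, 0, 0, 0, 0.02, 0, 0, 0, 0, 0, 0, 0.02, 0, 0, 0, 0, 0, 0, 0.02, 0, 0, 0, 0, 0, 0, 0.02, 0, 0, 0, 0, 0, 0, 0.008, 0, 0, 0, 0, 0, 0, 0, 0, 0, 0, 0, 0, 0, 0, 0, -0.01, 0, 0, 0, 0]
}}

```text
time_s: 30.07
eef_pos: [0.4698, 0.1599, 0.1132]
ee_rot: [0.001, 1.0, 0.0, 0.001]
force: [-0.1, -0.5, -0.3]
finger_gap: 0.0001
```

Emit:
{"fn": "send_rows", "kwargs": {
  "targets": [0, 0, -0.04, 0, 0, 0, 0, 0, 0, -0.08, 0, 0, 0, 85, 0, 0, -0.08, 0, 0, 0, 85, 0, 0, -0.04, 0, 0, 0, 85, 0, 0, 0, 0, 0, 0, 85, 0, 0, 0, 0, 0, 0, 85]
}}

```text
time_s: 30.57
eef_pos: [0.47, 0.1599, 0.2094]
ee_rot: [0.001, 1.0, 0.0, 0.001]
force: [-0.1, -0.7, -0.2]
finger_gap: 0.0604
```

Run:
```python
from h import *
s=status.get_state(); print(s['eef_pos'],s['force'],s['finger_gap'],s['ee_rot'])
b=snap('wrist','w12.png')
```

```text
[0.47004785 0.15990284 0.20941011] [-0.08379447 -0.72398567 -0.17290956] 0.06036596781134269 [6.09911403e-04 9.99999200e-01 3.71501249e-04 1.04416953e-03]
```

View pics/w12.png

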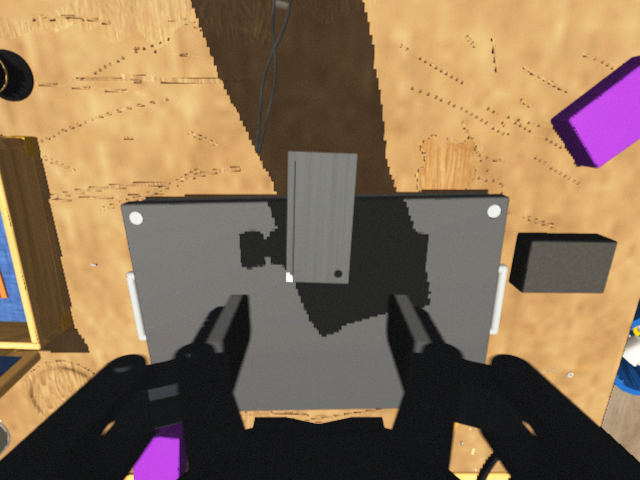

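The silver blank overhangs: corners (288,151), (357,154), (349,284), (286,281), with the edge at row 196. The weight still lies flat at the right of the picture.

Run:
```python
from h import *
s=load('wrist'); rect(s,[(288,150.5),(357.5,153.5),(349.5,284),(286,281)],.038)
print(at_z(s,200,200,.036),at_z(s,430,196,.036))
```

```text
c [0.4568 0.1609] nearmid [0.41   0.1625] edges [0.046 0.094 0.047 0.094] axis -2.0
[0.44235231 0.07805075 0.036     ] [0.43962422 0.2363538  0.036     ]
```

Emit:
{"fn": "send_rows", "kwargs": {
  "targets": [0.034, 0.002, 0, 0, 0, 0, 85, 0.045, 0.002, 0, 0, 0, 0, 85, 0.035, 0.002, 0, 0, 0, 0, 85, 0, 0, 0.06, 0, 0, 0, 85, 0, 0, 0.08, 0, 0, 0, 85, 0, 0, 0.08, 0, 0, 0, 85, 0, 0, 0.04, 0, 0, 0, 85, 0, 0, 0.0085, 0, 0, 0, 85]
}}

```text
time_s: 31.28
eef_pos: [0.4201, 0.1608, 0.0965]
ee_rot: [0.001, 1.0, -0.002, -0.005]
force: [-0.9, -0.2, 0.5]
finger_gap: 0.0848
```

Emit:
{"fn": "send_rows", "kwargs": {
  "targets": [0, 0, 0, 0, 0, 0, 85, 0, 0, 0, 0, 0, 0, 85, 0, 0, 0, 0, 0, 0, 85, 0, 0, 0, 0, 0, 0, 85]
}}

```text
time_s: 31.62
eef_pos: [0.4251, 0.1626, 0.1023]
ee_rot: [0.001, 1.0, 0.0, 0.001]
force: [-0.0, -0.1, 0.6]
finger_gap: 0.0853
```

Emit:
{"fn": "send_rows", "kwargs": {
  "targets": [0, 0, 0, 0, 0, 0, 30, 0, 0, 0, 0, 0, 0, 30, 0, 0, 0, 0, 0, 0, 30, 0, 0, 0, 0, 0, 0, 30, 0, 0, 0, 0, 0, 0, 30, 0, 0, 0, 0, 0, 0, 30, 0, 0, 0, 0, 0, 0, 30, 0, 0, 0, 0, 0, 0, 30]
}}

```text
time_s: 32.28
eef_pos: [0.4244, 0.1623, 0.1018]
ee_rot: [0.001, 1.0, 0.0, 0.0]
force: [-2.0, 0.2, 4.9]
finger_gap: 0.0429
```

Emit:
{"fn": "send_rows", "kwargs": {
  "targets": [0, 0, -0.02, 0, 0, 0, 30, 0, 0, -0.04, 0, 0, 0, 30, 0, 0, -0.05, 0, 0, 0, 30, 0, 0, -0.05, 0, 0, 0, 30, 0, 0, -0.05, 0, 0, 0, 30, 0, 0, -0.02, 0, 0, 0, 30, 0, 0, 0, 0, 0, 0, 30, 0, 0, 0, 0, 0, 0, 30]
}}

```text
time_s: 32.95
eef_pos: [0.4241, 0.1622, 0.193]
ee_rot: [0.001, 1.0, 0.0, 0.0]
force: [-0.5, -0.5, -1.3]
finger_gap: 0.0427
```

```bash
cat >> h.py <<'E'
def caseloc(s):
    P=cloud(s); 
    for z0,z1 in((.032,.042),(.005,.016)):
        m=(P[...,2]>z0)&(P[...,2]<z1)&(P[...,0]>.385)&(P[...,0]<.62)&(P[...,1]<0)&(P[...,1]>-.25); q=P[m]; print(m.sum(),np.percentile(q,[1,50,99],axis=0)[:,:2].round(3).tolist())
E
python3 - <<'E'
from h import *
s=status.get_state(); print(s['eef_pos'],s['force'],s['finger_gap'],s['ee_rot'])
caseloc(load('scene')); caseloc(snap('scene','s13.png')); caseloc(snap('top','t13.png'))
a=cv2.imread('pics/s10.png').astype(int);b=cv2.imread('pics/s13.png').astype(int)
print('case-area change',(np.abs(a-b).sum(2)[220:320,300:400]>80).mean())
E
```

```text
[0.42413287 0.16224547 0.19304991] [-0.50930949 -0.51078231 -1.32722654] 0.04271041949807873 [6.20203963e-04 9.99999773e-01 8.44348526e-05 2.47702518e-04]
769 [[0.396, -0.209], [0.478, -0.139], [0.563, -0.056]]
1938 [[0.396, -0.209], [0.487, -0.129], [0.557, -0.061]]
770 [[0.395, -0.21], [0.478, -0.135], [0.563, -0.056]]
1936 [[0.396, -0.209], [0.485, -0.13], [0.556, -0.061]]
641 [[0.4, -0.207], [0.483, -0.131], [0.563, -0.056]]
3123 [[0.409, -0.203], [0.481, -0.133], [0.556, -0.035]]
case-area change 0.0508
```

Emit:
{"fn": "send_rows", "kwargs": {
  "targets": [-0.006, -0.03, 0, 0, 0, 0, 30, -0.006, -0.07, 0, 0, 0, 0, 30, -0.006, -0.09, 0, 0, 0, 0, 30, -0.006, -0.09, 0, 0, 0, 0, 30, -0.006, -0.09, 0, 0, 0, 0, 30, -0.006, -0.09, 0, 0, 0, 0, 30, -0.006, -0.09, 0, 0, 0, 0, 30, -0.006, -0.09, 0, 0, 0, 0, 30]
}}

```text
time_s: 33.72
eef_pos: [0.442, -0.0953, 0.1917]
ee_rot: [0.001, 1.0, 0.0, -0.001]
force: [0.0, 1.2, 0.1]
finger_gap: 0.0428
```

Emit:
{"fn": "send_rows", "kwargs": {
  "targets": [-0.006, -0.06, 0, 0, 0, 0, 30, -0.004, -0.036, 0, 0, 0, 0, 30, 0, 0, 0, 0, 0, 0, 30, 0, 0, 0.04, 0, 0, 0, 30, 0, 0, 0.06, 0, 0, 0, 30, 0, 0, 0.06, 0, 0, 0, 30, 0, 0, 0.06, 0, 0, 0, 30, 0, 0, 0.035, 0, 0, 0, 30]
}}

```text
time_s: 34.38
eef_pos: [0.4447, -0.1306, 0.0878]
ee_rot: [0.0, 1.0, 0.001, -0.003]
force: [-0.2, 0.9, -0.6]
finger_gap: 0.0429
```

Emit:
{"fn": "send_rows", "kwargs": {
  "targets": [0, 0, 0.008, 0, 0, 0, 30, 0, 0, 0, 0, 0, 0, 30, 0, 0, 0, 0, 0, 0, 30, 0, 0, 0, 0, 0, 0, 30, 0, 0, 0, 0, 0, 0, 30]
}}

```text
time_s: 34.8
eef_pos: [0.4479, -0.1323, 0.089]
ee_rot: [0.0, 1.0, -0.0, 0.001]
force: [0.2, -0.4, 0.1]
finger_gap: 0.0431
```

Emit:
{"fn": "send_rows", "kwargs": {
  "targets": [0, 0, 0.007, 0, 0, 0, 30, 0, 0, 0.004, 0, 0, 0, 30, 0, 0, 0, 0, 0, 0, 30, 0, 0, 0, 0, 0, 0, 30]
}}

```text
time_s: 35.13
eef_pos: [0.4469, -0.1322, 0.0835]
ee_rot: [0.001, 1.0, -0.0, -0.0]
force: [0.2, -0.1, -0.6]
finger_gap: 0.0425
```

Emit:
{"fn": "send_rows", "kwargs": {
  "targets": [0, 0, 0.003, 0, 0, 0, 30, 0, 0, 0, 0, 0, 0, 30, 0, 0, 0, 0, 0, 0, 30]
}}

```text
time_s: 35.38
eef_pos: [0.4471, -0.1322, 0.0829]
ee_rot: [0.001, 1.0, -0.0, 0.0]
force: [-2.1, 0.4, 4.2]
finger_gap: 0.043
```

Emit:
{"fn": "send_rows", "kwargs": {
  "targets": [0, 0, -0.004, 0, 0, 0, 30, 0, 0, 0, 0, 0, 0, 50, 0, 0, 0, 0, 0, 0, 60, 0, 0, 0, 0, 0, 0, 60, 0, 0, 0, 0, 0, 0, 60]
}}

```text
time_s: 35.8
eef_pos: [0.447, -0.1322, 0.0838]
ee_rot: [0.001, 1.0, 0.0, -0.0]
force: [0.1, -0.9, 0.1]
finger_gap: 0.0603
```

Emit:
{"fn": "send_rows", "kwargs": {
  "targets": [0, 0, -0.03, 0, 0, 0, 60, 0, 0, -0.07, 0, 0, 0, 60, 0, 0, -0.09, 0, 0, 0, 60, 0, 0, -0.09, 0, 0, 0, 0, 0, 0, -0.09, 0, 0, 0, 0, 0, 0, -0.09, 0, 0, 0, 0, 0, 0, -0.09, 0, 0, 0, 0, 0, 0, -0.03, 0, 0, 0, 0]
}}

```text
time_s: 36.47
eef_pos: [0.4486, -0.1326, 0.3216]
ee_rot: [0.001, 1.0, -0.001, 0.004]
force: [1.0, -1.0, -0.6]
finger_gap: 0.0006
```

Run:
```python
from h import *
s=status.get_state(); print(s['eef_pos'],s['force'],s['finger_gap'],s['ee_rot'],s['joint_positions'].round(2))
b=snap('wrist','w14.png'); P=cloud(b); c=snap('scene','s14.png'); Q=cloud(c)
for C in(P,Q):
    q=C[(abs(C[...,0]-.48)<.04)&(abs(C[...,1]+.132)<.018)&(C[...,2]<.05)]; print('blank z',np.percentile(q[:,2],[2,50,98]).round(4),len(q))
# lid plane points from scene
m=(Q[...,2]>.06)&(Q[...,2]<.22)&(Q[...,0]>.545)&(Q[...,0]<.62)&(Q[...,1]>-.19)&(Q[...,1]<-.08); q=Q[m]
A=np.c_[q[:,2],q[:,1],np.ones(len(q))]; k=np.linalg.lstsq(A,q[:,0],rcond=None)[0]; print('lid x=',k.round(4),'ztop',np.percentile(q[:,2],99).round(3),len(q))
for u,v in [(0,0)]: pass
T=cloud(load('top')); w=T[(T[...,2]>.05)&(T[...,0]>.6)&(T[...,0]<.72)&(T[...,1]>-.22)&(T[...,1]<-.05)]
print('behind lid: count',len(w),'zmax',w[:,2].max() if len(w) else 0, w.min(0) if len(w) else '')
```

```text
[ 0.44860756 -0.13264806  0.32157319] [ 0.95988521 -1.0133008  -0.60791953] 0.0006098361219901869 [ 6.15530659e-04  9.99989672e-01 -1.26381995e-03  4.32200986e-03] [-0.29  0.16 -0.05  1.35  0.   -0.29]
blank z [0.0126 0.0142 0.0158] 2312
blank z [0.0111 0.0142 0.0171] 302
lid x= [0.0841 0.0406 0.5607] ztop 0.206 2283
behind lid: count 534 zmax 0.0675137498298326 [ 0.65698313 -0.21994381  0.05003963]
```

View pics/w14.png

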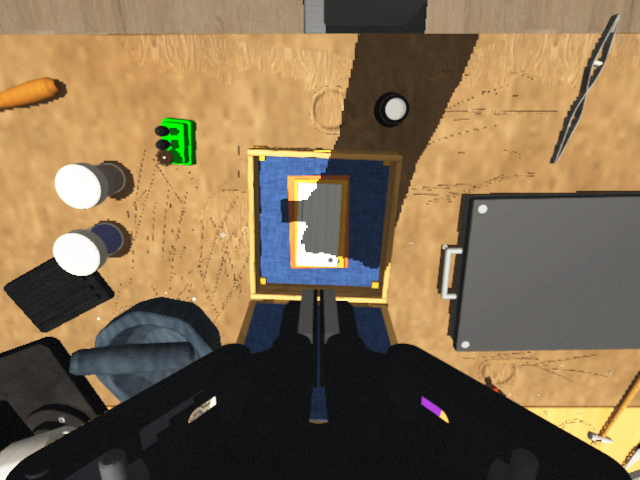

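All three blanks are in the case, flat and nested: copper, then brass, then silver, the last at (294-348, 178-268). The top blank reads z = 14.2 mm, against 14 expected. Bystanders are undisturbed. Now for the lid: go over it and push its outer face from behind along an arc.

Emit:
{"fn": "send_rows", "kwargs": {
  "targets": [0, 0, -0.045, 0, 0, 0, 0, -0.04, -0.001, 0, 0, 0, 0, 0, -0.08, -0.001, 0, 0, 0, 0, 0, -0.08, -0.001, 0, 0, 0, 0, 0, -0.08, -0.001, 0, 0, 0, 0, 0, -0.08, -0.001, 0, 0, 0, 0, 0, -0.05, -0.001, 0, 0, 0, 0, 0, 0, 0, 0, 0, 0, 0, 0]
}}

```text
time_s: 37.23
eef_pos: [0.6137, -0.1344, 0.3291]
ee_rot: [0.0, 1.0, 0.001, -0.002]
force: [-0.7, 0.4, -0.6]
finger_gap: 0.0003
```

Emit:
{"fn": "send_rows", "kwargs": {
  "targets": [0, 0, 0, 0, 0, 0, 0, 0, 0, 0.05, 0, 0, 0, 0, 0, 0, 0.07, 0, 0, 0, 0, 0, 0, 0.06, 0, 0, 0, 0, 0, 0, 0.03, 0, 0, 0, 0, 0, 0, 0.01, 0, 0, 0, 0, 0, 0, 0, 0, 0, 0, 0, 0, 0, 0, 0, 0, 0, 0]
}}

```text
time_s: 37.9
eef_pos: [0.6106, -0.1348, 0.2466]
ee_rot: [0.001, 1.0, -0.0, 0.0]
force: [-0.3, -0.7, 1.6]
finger_gap: -0.0003
```

Run:
```python
from h import *
s=status.get_state(); print(s['eef_pos'],s['force'],s['finger_gap'],s['ee_rot'],s['joint_positions'].round(2))
c=snap('scene','s15.png'); Q=cloud(c); caseloc(c)
m=(Q[...,2]>.06)&(Q[...,2]<.2)&(Q[...,0]>.53)&(Q[...,0]<.62)&(Q[...,1]>-.19)&(Q[...,1]<-.08); q=Q[m]
print(np.linalg.lstsq(np.c_[q[:,2],q[:,1],np.ones(len(q))],q[:,0],rcond=None)[0].round(4))
```

```text
[ 0.61059166 -0.13484832  0.24656026] [-0.34144608 -0.7206416   1.62703985] -0.00033159736925980176 [ 7.34336467e-04  9.99999716e-01 -3.93829474e-05  1.64621415e-04] [-0.22  0.52  0.26  1.32 -0.   -0.22]
775 [[0.395, -0.209], [0.479, -0.138], [0.564, -0.056]]
1880 [[0.396, -0.208], [0.485, -0.13], [0.556, -0.061]]
[0.1147 0.0348 0.5566]
```

Emit:
{"fn": "send_rows", "kwargs": {
  "targets": [0.0175, 0, 0, 0, 0, 0, 0, 0.0175, 0, 0, 0, 0, 0, 0, 0.0175, 0, 0, 0, 0, 0, 0, 0.0175, 0, 0, 0, 0, 0, 0, 0.0175, 0, 0, 0, 0, 0, 0, 0.0175, 0, 0, 0, 0, 0, 0, 0.0175, 0, 0, 0, 0, 0, 0, 0.0175, 0, 0, 0, 0, 0, 0]
}}

```text
time_s: 38.62
eef_pos: [0.5544, -0.1344, 0.2461]
ee_rot: [0.0, 1.0, 0.0, 0.0]
force: [3.1, 0.4, -0.2]
finger_gap: -0.0002
```

Run:
```python
from h import *
s=status.get_state(); print(s['eef_pos'],s['force'])
c=snap('scene','s16.png'); Q=cloud(c); caseloc(c)
m=(Q[...,2]>.06)&(Q[...,2]<.18)&(Q[...,0]>.5)&(Q[...,0]<.62)&(Q[...,1]>-.19)&(Q[...,1]<-.08); q=Q[m]
k=np.linalg.lstsq(np.c_[q[:,2],q[:,1],np.ones(len(q))],q[:,0],rcond=None)[0]; print(k.round(4),90+np.degrees(np.arctan(k[0])))
```

```text
[ 0.55436512 -0.13441276  0.24609189] [ 3.14039447  0.44337181 -0.21739834]
747 [[0.395, -0.209], [0.474, -0.138], [0.563, -0.055]]
1871 [[0.396, -0.209], [0.485, -0.131], [0.556, -0.061]]
[-0.1695  0.0409  0.5708] 80.38090760802764
```

Emit:
{"fn": "send_rows", "kwargs": {
  "targets": [0.0178, 0, 0.0033, 0, 0, 0, 0, 0.0178, 0, 0.0033, 0, 0, 0, 0, 0.0178, 0, 0.0033, 0, 0, 0, 0, 0.0178, 0, 0.0033, 0, 0, 0, 0, 0.0178, 0, 0.0033, 0, 0, 0, 0]
}}

```text
time_s: 39.08
eef_pos: [0.5185, -0.1348, 0.2388]
ee_rot: [0.001, 1.0, -0.0, -0.0]
force: [2.2, 0.5, 0.2]
finger_gap: 0.0002
```

Emit:
{"fn": "send_rows", "kwargs": {
  "targets": [0.016, 0, 0.009, 0, 0, 0, 0, 0.016, 0, 0.009, 0, 0, 0, 0, 0.016, 0, 0.009, 0, 0, 0, 0, 0.016, 0, 0.009, 0, 0, 0, 0, 0.016, 0, 0.009, 0, 0, 0, 0]
}}

```text
time_s: 39.5
eef_pos: [0.4867, -0.1346, 0.2208]
ee_rot: [0.001, 1.0, 0.0, -0.0]
force: [1.7, 0.2, 1.6]
finger_gap: 0.0001
```

Emit:
{"fn": "send_rows", "kwargs": {
  "targets": [0.0132, 0, 0.0125, 0, 0, 0, 0, 0.0132, 0, 0.0125, 0, 0, 0, 0, 0.0132, 0, 0.0125, 0, 0, 0, 0, 0.0132, 0, 0.0125, 0, 0, 0, 0, 0.0132, 0, 0.0125, 0, 0, 0, 0]
}}

```text
time_s: 39.92
eef_pos: [0.4606, -0.1346, 0.1957]
ee_rot: [0.001, 1.0, -0.0, 0.0]
force: [1.7, 0.2, 0.2]
finger_gap: 0.0002
```

Emit:
{"fn": "send_rows", "kwargs": {
  "targets": [0.0095, 0, 0.016, 0, 0, 0, 0, 0.0095, 0, 0.016, 0, 0, 0, 0, 0.0095, 0, 0.016, 0, 0, 0, 0, 0.0095, 0, 0.016, 0, 0, 0, 0, 0.0095, 0, 0.016, 0, 0, 0, 0]
}}

```text
time_s: 40.33
eef_pos: [0.4418, -0.1346, 0.1636]
ee_rot: [0.001, 1.0, 0.0, 0.0]
force: [0.7, 0.4, 0.5]
finger_gap: -0.0001
```

Emit:
{"fn": "send_rows", "kwargs": {
  "targets": [0.0046, 0, 0.0144, 0, 0, 0, 0, 0.0046, 0, 0.0144, 0, 0, 0, 0, 0.0046, 0, 0.0144, 0, 0, 0, 0, 0.0046, 0, 0.0144, 0, 0, 0, 0]
}}

```text
time_s: 40.67
eef_pos: [0.4344, -0.1345, 0.1406]
ee_rot: [0.001, 1.0, 0.0, -0.0]
force: [0.1, 0.5, 1.0]
finger_gap: 0.0004
```

Run:
```python
from h import *
s=status.get_state(); print(s['eef_pos'],s['force'])
c=snap('top','t17.png'); Q=cloud(c)
m=(Q[...,2]>.03)&(Q[...,2]<.13)&(Q[...,0]>.47)&(Q[...,0]<.555)&(Q[...,1]>-.2)&(Q[...,1]<-.07); q=Q[m]
k=np.linalg.lstsq(np.c_[q[:,0],q[:,1],np.ones(len(q))],q[:,2],rcond=None)[0]; print(len(q),k.round(4),np.degrees(np.arctan(-k[0])))
```

```text
[ 0.43443933 -0.13447153  0.14063542] [0.07903424 0.50880744 0.97957583]
785 [-0.1595  0.0083  0.1374] 9.063024198454446
```

Emit:
{"fn": "send_rows", "kwargs": {
  "targets": [0.001, 0, 0.009, 0, 0, 0, 0, 0.001, 0, 0.009, 0, 0, 0, 0, 0.001, 0, 0.009, 0, 0, 0, 0, 0.001, 0, 0.009, 0, 0, 0, 0, 0.001, 0, 0.009, 0, 0, 0, 0, 0, 0, 0.004, 0, 0, 0, 0, 0, 0, 0, 0, 0, 0, 0]
}}

```text
time_s: 41.3
eef_pos: [0.4325, -0.1345, 0.1212]
ee_rot: [0.001, 1.0, 0.0, -0.0]
force: [-0.1, -0.5, -0.4]
finger_gap: 0.0002
```

Emit:
{"fn": "send_rows", "kwargs": {
  "targets": [0, 0, 0.004, 0, 0, 0, 0, 0, 0, 0, 0, 0, 0, 0, 0, 0, 0, 0, 0, 0, 0]
}}

```text
time_s: 41.55
eef_pos: [0.4328, -0.1346, 0.1201]
ee_rot: [0.001, 1.0, -0.0, 0.0]
force: [0.8, -0.7, -0.3]
finger_gap: -0.0002
```

Emit:
{"fn": "send_rows", "kwargs": {
  "targets": [0, 0, 0.003, 0, 0, 0, 0, 0, 0, 0, 0, 0, 0, 0, 0, 0, 0, 0, 0, 0, 0]
}}

```text
time_s: 41.8
eef_pos: [0.4328, -0.1346, 0.1191]
ee_rot: [0.001, 1.0, -0.0, 0.0]
force: [-0.2, -0.0, 3.1]
finger_gap: 0.0002
```

Emit:
{"fn": "send_rows", "kwargs": {
  "targets": [0, 0, 0.003, 0, 0, 0, 0, 0, 0, 0, 0, 0, 0, 0, 0, 0, 0, 0, 0, 0, 0]
}}

```text
time_s: 42.05
eef_pos: [0.4328, -0.1346, 0.119]
ee_rot: [0.001, 1.0, -0.0, 0.001]
force: [-3.8, 0.8, 12.8]
finger_gap: 0.0002
```

Emit:
{"fn": "send_rows", "kwargs": {
  "targets": [0, 0, 0.002, 0, 0, 0, 0, 0, 0, 0, 0, 0, 0, 0, 0, 0, 0, 0, 0, 0, 0]
}}

```text
time_s: 42.3
eef_pos: [0.4328, -0.1346, 0.119]
ee_rot: [0.001, 1.0, -0.0, 0.001]
force: [-4.7, 1.3, 19.7]
finger_gap: -0.0001
```

Emit:
{"fn": "send_rows", "kwargs": {
  "targets": [0, 0, -0.01, 0, 0, 0, 0, 0, 0, -0.04, 0, 0, 0, 0, 0, 0, -0.09, 0, 0, 0, 0, 0, 0, -0.09, 0, 0, 0, 0, 0, 0, -0.09, 0, 0, 0, 0, 0, 0, -0.09, 0, 0, 0, 0, 0, 0, -0.05, 0, 0, 0, 0, 0, 0, 0, 0, 0, 0, 0]
}}

```text
time_s: 42.97
eef_pos: [0.4349, -0.1353, 0.306]
ee_rot: [0.001, 1.0, -0.002, 0.005]
force: [-0.1, 0.5, 0.3]
finger_gap: -0.0001
```

Run:
```python
from h import *
s=status.get_state(); print(s['eef_pos'],s['force'],s['time_s'])
for n in('wrist','scene'):
    c=snap(n,n+'18.png'); Q=cloud(c)
    m=(Q[...,2]>.03)&(Q[...,2]<.08)&(Q[...,0]>.41)&(Q[...,0]<.55)&(Q[...,1]>-.2)&(Q[...,1]<-.07); q=Q[m]
    k=np.linalg.lstsq(np.c_[q[:,0]-.48,q[:,1]+.132,np.ones(len(q))],q[:,2],rcond=None)[0]; print(n,'lid plane',len(q),k.round(4),'deg',np.degrees(np.arctan(-k[0])).round(2))
b=load('wrist'); P=cloud(b)
t=snap('top','t18.png'); T=cloud(t)
for nm,x,y in(('weight',.499,.348),('jar1',.495,-.374),('jar2',.429,-.357),('bur',.39,-.276)):
    q=T[(np.hypot(T[...,0]-x,T[...,1]-y)<.05)&(T[...,2]>.015)&(T[...,1]>(.31 if nm=='weight' else -1))]; print(nm,len(q),np.median(q,0).round(3) if len(q) else '')
q=T[(T[...,0]>.46)&(T[...,0]<.61)&(T[...,1]>.04)&(T[...,1]<.28)]; print('slab z',np.percentile(q[:,2],[1,50,99]).round(4))
o=cv2.imread('pics/top0.png').astype(int); d=np.abs(o-t['image'][:,:,::-1]).sum(2); print('bystander area change',(d[240:310,415:485]>90).mean())
```

```text
[ 0.4348926  -0.13525444  0.30600504] [-0.07960639  0.5164534   0.25792818] 42.9667
wrist lid plane 16516 [0.0002 0.0003 0.0467] deg -0.01
scene lid plane 1943 [ 0.0009 -0.0012  0.0467] deg -0.05
weight 486 [0.5   0.351 0.022]
jar1 348 [ 0.496 -0.372  0.057]
jar2 291 [ 0.431 -0.357  0.057]
bur 0 
slab z [0.0308 0.0361 0.0415]
bystander area change 0.49244897959183676
```

The lid is shut: flat to within 0.1°, 46.7 mm high. The bur stand is hidden from the top camera, so I'll check it by its green colour in the scene view.

Run:
```python
from h import *
for f in('scene0.png','scene18.png'):
    h=cv2.cvtColor(cv2.imread('pics/'+f),cv2.COLOR_BGR2HSV); m=(h[...,0]>50)&(h[...,0]<70)&(h[...,1]>150)&(h[...,2]>60); v,u=np.nonzero(m); print(f,m.sum(),u.mean().round(2),v.mean().round(2))
r.finish_job()
```

```text
scene0.png 264 388.35 319.69
scene18.png 265 388.35 319.65
the job is handed in; nothing more can be done
```

The job is done and handed in at about 43 s of the 210 s allowed. The hand-in gave no verdict.

- **Weight:** it is on the bench left of the slab's lug at about (0.50, 0.35). Its top reads 22 mm above the bench, so it lies flat.
- **Blanks:** the copper, brass and silver blanks went into the case in that order. Each was slid over the near edge until about a third overhung, gripped by its sides and set down. The stack's top read 14.2 mm, against 14 mm expected, so all three lie flat.
- **Lid:** it is fully shut. Its top reads 46.7 mm against 46.5 mm, tilted less than 0.1°. It needed about 3 N to move, and I pressed to about 20 N at the end to be sure it had reached its stop.
- **Bystanders:** both jars are within about 2 mm of where they started, which is the camera's accuracy. The bur stand's pixels in the scene camera are unchanged.

**Checks that failed or disagreed:**
- In the last top view the bur stand gave no reading, and about half the bystander area differed from the start. I put that down to the arm and its shadow being in the way, and I didn't look at that picture. I used the scene camera for the bur stand instead.
- The task says the weight's 66 mm side lies along the blank's length, but it lay across the blank. I went by the picture.

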